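# Clear the welding table: hang the cleat bin, bin the stop pins, drawer the blocks

## Robot

A 6-joint arm with a two-finger parallel gripper is mounted at the origin on the work surface. World frame = base frame: x ahead of the robot, y to its left, z up, the work surface at z = 0. Lengths are in m, angles in rad, forces in N, time in s.
With the tool pointing down it reaches from about 0.35 to 0.775 m from the base axis. Payload 7.3 kg.
Tool frame: the origin (TCP) lies on the centre line of the jaws, within the pads' length; the fingertips stand 17 mm ahead of it and the grasp point (between the pads) lies 2 mm behind it (robot.tip_extent is the distance from the TCP to the fingertips, in m); z points along the fingers, y is the line along which they close (so a half turn about z gives the same grasp; the last joint's range is limited). The gripper opens to 92 mm and grips with 3 to 60 N. Pads are 19 mm wide; open, the fingers measure 130 mm over their backs; the gripper's body (75 mm by 190 mm) begins 47 mm behind the grasp point.
Start: joints at [1.061, 0.342, 1.524, -0, 1.275, -0.146], TCP at [0.187, 0.491, 0.244] pointing down, gripper open.
Joint ranges: [-2.53, 2.53], [-0.77, 2.02], [0.04, 2.7], [-1, 4.14], [0.28, 2.66], [-3.11, 3.11]. Speed limits (rad/s): [2.57, 2.57, 3.14, 3.14, 3.14, 3.14].

## Interface

Orientations are given as [roll, pitch, yaw] about the fixed x, y, z axes, in that order (R = Rz(yaw) Ry(pitch) Rx(roll)).
In Python, from cell import robot gives the robot as it stands.
- The arm moves only by the tool step_arm, never from a script. Its argument "motion" is a list of rows, each a list of 2 entries, a list of its own where there are three numbers: the shift along the tool's x, y, z in units of 60 mm (1.0 is 60 mm), then the turn about the tool's z in rad. In form: [[[x, y, z], spin], ...]. A call has 1 to 10 rows; each row is the pose to reach, as a shift and turn from the pose commanded when the call began, along the tool's axes at that moment; what a row does not reach only later rows make up. A row lasts 1/8 s, in which the tool goes at most 62.5 mm and 10.7 degrees, less where a joint would pass 70% of its speed; a pose out of reach is approached as far as the arm can. A call with a gripper value outside its range is refused whole. "hand" is the closure in counts, from 0 (fully open) to 255 (shut), set as the call begins (left out, the last holds). The fingers move at their own pace and stop on an object; "squeeze" is the grip in N (left out, the last holds). Time passes only in rows, so rows that repeat a pose let the fingers close. It gives the time, the measured TCP pose, the force, the opening and the grip force at its end, in the units of the state.
- robot.observe(): the state, without advancing time (a new reading comes with each control period).
- robot.read_camera(name): name is "scene" or "top"; returns a dict with "pixels" (400x640x3 uint8, red, green, blue), "intrinsics" (3x3 intrinsics, pixels), "xyz" and "rotation" of the camera in the world. Camera axes: x right, y up, looking along -z (the intrinsics and any distortion apply to the point x, -y, -z); pixel columns grow to the right and rows downward; lengths in m; the calibration is good to about 2 mm. A picture is of the moment at which its call begins. There is no depth.
- robot.hand_in(): hands the job in; it is judged then, once.
The state is a dict: "time": time; "qpos": joint angles; "qvel": joint speeds; "joint_efforts": joint torques, N m; "tool_pos": TCP position; "tool_rot": TCP orientation; "contact_force": force on the tool from outside, world axes, zero at the start; "torque": the same for the moment, N m; "opening": finger opening in m; "grip_force": force on a finger pad.
Only numpy, scipy, OpenCV 4.12 (cv2) and the standard library are available. Lean on these libraries where they do the work, as an engineer would, in place of code of your own. Each camera call takes 0.05 s, during which the arm holds its last target. There are 200 camera calls.

## Task

Clear up the welding table: tip the top of the aluminium bin clearly towards the low cleat board (by 10 to 20 degrees), bring its angled rear strip over the cleat and let it drop upright so that it hangs locked, and only then put every round stop pin that is there into the hanging bin. Also put the two slotted steel blocks into the open drawer and slide it fully shut. Leave the bin hanging and everything else where it is; a piece that gets knocked aside must still be put away.

Things in the scene. Friction and masses are not known exactly. Their poses are not given: they have to be found in the camera images.
- bin_handle (a point): Centre of the carrying bar of the loose aluminium bin (0.4-0.65 kg), an open tray 140 deep (x), 180 wide (y), walls 60 high. The dark steel bar runs along y over the whole width, 12 thick (x), 20 high (z), centred 80 above the bin's underside, 12 behind its middle, about over its centre of mass. Bin axes: x to the rear (strip side), z up. Back plate 102 high, its front face 54 behind the bar (mm).
- bin_floor (a point): Middle of the bin's inner floor in front of the bar, with the bin's axes; at (-0.042, 0, -0.076) m from bin_handle. From here the rim is 56 mm up, the front wall's inner face 36 mm in front, the bar's front face 36 mm behind, the side walls' inner faces 86 mm to either side: pins go in through this 72 mm opening and may lie as they fall.
- bin_strip (a point): Middle of the lower edge (tip) of the bin's angled rear strip, with the bin's axes; at (+0.082, 0, -0.012) m from bin_handle. The strip is a steel plate 5 mm thick, 160 mm wide, that leaves the back plate near its top and slopes down and rearwards at 45 degrees; its tip is 24 mm behind the back plate.
- cleat (a point): Bottom of the groove behind the cleat, at mid-length, 124 above the table, on the front face of the fixed grey board (340 wide, 165 high). x into the board, y along the cleat, z up. The cleat, a 300 long, 6 thick steel strip, rises from here outwards at 45 degrees to a lip 22 up and 22-26 out; the groove is open at the top. A 27 deep spacer rail, 74 above the table, keeps the hung bin upright (mm).
- cleat_home (a point): Where bin_strip rests once hung (or up to 75 mm to either side along y): 4 mm in front of the board and 4 mm above the groove bottom, axes as cleat; the bin's x then lies along this x and its underside is 60 mm above the table. A bin let down with its strip tip 3 to 15 mm in front of the board is guided by the 45 degree faces and slides home when released.
- cab_drawer0 (a joint): Drawer of the fixed grey steel cabinet on the table (260 mm deep, 220 wide, 100 high): how far it is open, m; 0 is shut; it starts 0.135 to 0.17 open, slides with about 1 N of friction and stays where it is left.
- cab_drawer0_handle (a point): Middle of the drawer's horizontal bar handle (110 mm long along y, about 10 mm thick, 62 mm above the table, 35 mm in front of the drawer's front panel). x points into the cabinet: the drawer shuts along +x.
- drawer_floor (a point): Centre of the drawer's inner floor, 22 mm above the table, moving with the drawer; x into the cabinet, z up. The inside reaches to x +-0.107 and y +-0.089 m, its walls 56 mm above the floor (front panel 67 mm). When open by q, only the part with x below q - 0.113 is clear of the cabinet, whose top is 78 mm above this point.
- pin0_mid (a point): Centre (half-way up, 25 mm) of a loose steel stop pin, 0.13 kg, standing on the table: a round foot 34 mm across and 10 mm high, with a stem 22 mm across above it, 50 mm high in all; z points from foot to top. Two to four pins are present; None if absent.
- pin1_mid (a point): Centre (half-way up, 25 mm) of a loose steel stop pin, 0.13 kg, standing on the table: a round foot 34 mm across and 10 mm high, with a stem 22 mm across above it, 50 mm high in all; z points from foot to top. Two to four pins are present; None if absent.
- pin2_mid (a point): Centre (half-way up, 25 mm) of a loose steel stop pin, 0.13 kg, standing on the table: a round foot 34 mm across and 10 mm high, with a stem 22 mm across above it, 50 mm high in all; z points from foot to top. Two to four pins are present; None if absent.
- pin3_mid (a point): Centre (half-way up, 25 mm) of a loose steel stop pin, 0.13 kg, standing on the table: a round foot 34 mm across and 10 mm high, with a stem 22 mm across above it, 50 mm high in all; z points from foot to top. Two to four pins are present; None if absent.
- block0_mid (a point): Centre (half-way up, 16 mm) of a loose steel slotted block, 0.2 kg, lying on the table: 44 mm long (x), 28 mm wide (y), 32 mm high (z), with a 14 mm wide, 14 mm deep slot along the top.
- block1_mid (a point): Centre (half-way up, 16 mm) of a loose steel slotted block, 0.2 kg, lying on the table: 44 mm long (x), 28 mm wide (y), 32 mm high (z), with a 14 mm wide, 14 mm deep slot along the top.
- brush: Bystander to be left alone: wire brush, 170 mm long, lying in front of the cleat board; origin at its underside.
- tube_offcut: Bystander to be left alone: piece of square steel tube, 50 mm long, 40 mm square; origin at its underside.
- angle_offcut: Bystander to be left alone: piece of angle steel, 100 mm long, 30 mm wide and high; origin at its underside.
- magnet_square: Bystander to be left alone: red magnetic welding square, 70 mm long, 70 mm high; origin at its underside.
Mind the look-alikes: they are no part of the job. Leave any green, orange or pink look-alike of the part that bears pin3_mid alone.

How it is judged:
On the way, in this order (a step that is already met when the one before it is completed fails the run):
1. the bin, tipped by at least 0.1 rad, has its rear strip over the cleat (x of bin_strip in the frame of cleat between -0.035 and 0.01 m and z of bin_strip in the frame of cleat between 0 and 0.07 m and y of bin_strip in the frame of cleat between -0.09 and 0.09 m and angle between bin_handle's own z axis and vertical between 0.1 and 0.8 rad and z of bin_handle in the frame of cleat above 0 m), for 0.1 s.
2. the bin hangs on the cleat, upright and with its strip home in the groove (x of bin_strip in the frame of cleat between -0.014 and 0.006 m and z of bin_strip in the frame of cleat between -0.006 and 0.012 m and y of bin_strip in the frame of cleat between -0.075 and 0.075 m and angle between bin_handle's own z axis and vertical below 0.09 rad and angle between the x axis of bin_handle and the x axis of cleat, either way round below 0.09 rad), for 0.2 s.
3. with the bin hanging, every pin present is in it (all of step 2 and x of pin0_mid in the frame of bin_handle between -0.082 and 0.056 m and y of pin0_mid in the frame of bin_handle between -0.088 and 0.088 m and z of pin0_mid in the frame of bin_handle between -0.085 and -0.012 m and x of pin1_mid in the frame of bin_handle between -0.082 and 0.056 m and y of pin1_mid in the frame of bin_handle between -0.088 and 0.088 m and z of pin1_mid in the frame of bin_handle between -0.085 and -0.012 m and x of pin2_mid in the frame of bin_handle between -0.082 and 0.056 m and y of pin2_mid in the frame of bin_handle between -0.088 and 0.088 m and z of pin2_mid in the frame of bin_handle between -0.085 and -0.012 m and x of pin3_mid in the frame of bin_handle between -0.082 and 0.056 m and y of pin3_mid in the frame of bin_handle between -0.088 and 0.088 m and z of pin3_mid in the frame of bin_handle between -0.085 and -0.012 m), for 0.2 s.
At the end, for the whole second after the job is handed in: Bin on the cleat: strip tip within 14 mm of the board, at most 12 mm above the groove bottom, within 75 mm of the cleat's middle, upright and square within 0.09 rad; every pin present in the bin; both blocks in the drawer, shut to within 8 mm (all of step 3 and x of block0_mid in the frame of drawer_floor between -0.108 and 0.108 m and y of block0_mid in the frame of drawer_floor between -0.09 and 0.09 m and z of block0_mid in the frame of drawer_floor between 0.005 and 0.05 m and x of block1_mid in the frame of drawer_floor between -0.108 and 0.108 m and y of block1_mid in the frame of drawer_floor between -0.09 and 0.09 m and z of block1_mid in the frame of drawer_floor between 0.005 and 0.05 m and value of joint cab_drawer0 below 0.008 m); the robot touches nothing.
It fails at once if a bystander (brush, offcut, magnetic square) is moved by more than 5 cm (distance of any of brush, tube_offcut, angle_offcut, magnet_square from where it was at the start of the episode above 0.05 m).
Of pin0, pin1, pin2, pin3 only 2 to 4 are there at a start; the rules pass over those that are not, and their reading is None.
At some moment in a run one of pin0, pin1, pin2, pin3, block0, block1 may be knocked a few centimetres aside while the robot is not near it.
It also fails if it takes over 210 s, if anything falls off the work surface, if the arm or the gripper's body presses on something with over 40 N, if the wrist force passes 120 N, or if a joint passes its speed limit or range.

## Working session

There is one attempt and no reset: what is moved stays moved. The work goes in short steps, Python scripts to look and compute and a tool call to move; the robot and the scene stay as the last step left them, time stands still between calls to the robot, and variables do not carry over. Pictures are saved under pics/ and viewed, at most 14 in all, crops included, and the job is handed in when it is done.

Besides the shell and the picture viewer there is one more tool, called by a JSON object that holds its "op" and its "data". step_arm: Moves the arm, as the interface text tells. Its arguments: {"type":"object","properties":{"motion":{"type":"array"},"hand":{"type":"number"},"squeeze":{"type":"number"}},"required":["motion"]}

```bash
mkdir -p pics; ls; cat > h.py <<'E'
import numpy as np, cv2
from cell import robot
from scipy.spatial.transform import Rotation as R
def shot(cam,name):
    c=robot.read_camera(cam); cv2.imwrite(f'pics/{name}.png',c['pixels'][...,::-1]); np.savez(f'pics/{name}.npz',**{k:c[k] for k in c}); return c
def load(name): return np.load(f'pics/{name}.npz',allow_pickle=True)
def rot(c):
    r=np.array(c['rotation'],float); return r if r.shape==(3,3) else R.from_euler('xyz',r).as_matrix()
def ray(c,u,v):
    K=np.array(c['intrinsics']); d=np.array([(u-K[0,2])/K[0,0],-(v-K[1,2])/K[1,1],-1]); return np.array(c['xyz']),rot(c)@d
def at_z(c,u,v,z):
    o,d=ray(c,u,v); return o+d*(z-o[2])/d[2]
def proj(c,p):
    K=np.array(c['intrinsics']); q=rot(c).T@(np.array(p)-np.array(c['xyz'])); return K[0,0]*q[0]/-q[2]+K[0,2],K[1,1]*-q[1]/-q[2]+K[1,2]
E
python3 - <<'E'
from h import *
for n in ('scene','top'):
    c=shot(n,n+'0'); print({k:np.array(c[k]).round(4).tolist() for k in c if k!='pixels'})
print(robot.observe())
E
```

```text
pics
{'intrinsics': [[364.3184, 0.0, 320.821], [0.0, 364.3184, 203.5207], [0.0, 0.0, 1.0]], 'xyz': [1.0802, -0.0298, 0.907], 'rotation': [0.5675, 0.0073, 1.5485]}
{'intrinsics': [[495.2327, 0.0, 312.311], [0.0, 495.2327, 203.2338], [0.0, 0.0, 1.0]], 'xyz': [0.4564, -0.034, 1.6197], 'rotation': [0.076, 0.0025, -1.5493]}
{'time': 0.1, 'qpos': array([ 1.06101270e+00,  3.42629372e-01,  1.52494068e+00, -6.29174198e-06,
        1.27536363e+00, -1.46000216e-01]), 'qvel': array([-1.45623210e-03, -2.29070622e-03, -1.40592116e-03, -4.75748720e-05,
       -7.75861156e-04,  7.80764304e-04]), 'joint_efforts': array([ 1.36507129e-03, -4.32002699e+01, -2.44693851e+01,  7.19034160e-02,
        5.25773806e-02, -6.02084015e-05]), 'tool_pos': array([0.18661552, 0.49035094, 0.24312002]), 'tool_rot': array([-3.14026502e+00, -1.89143154e-04,  2.77781095e+00]), 'contact_force': array([0.55827568, 0.00199012, 0.095566  ]), 'torque': array([-0.00806727,  0.00917362,  0.02429234]), 'grip_force': 0.0, 'opening': 0.09192643794723307}
```

View pics/top0.png

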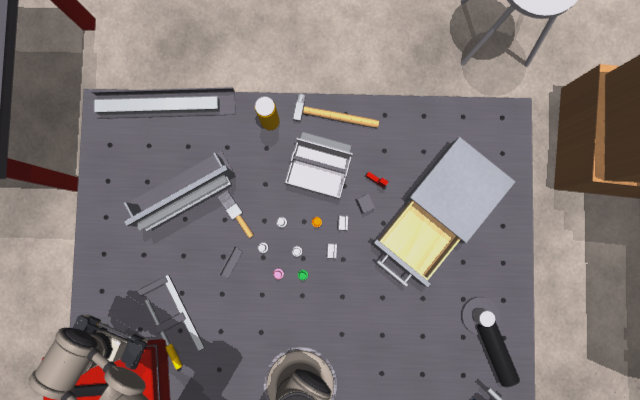

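View pics/scene0.png

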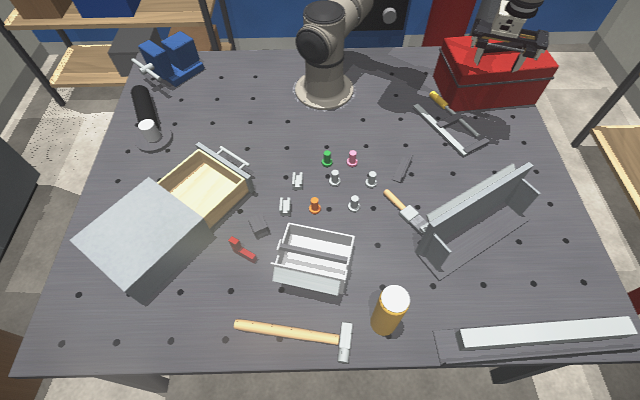

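```bash
python3 - <<'E'
from h import *
i=cv2.imread('pics/top0.png')
cv2.imwrite('pics/c1.png',cv2.resize(i[125:285,110:360],(800,512),interpolation=cv2.INTER_CUBIC))
cv2.imwrite('pics/c2.png',cv2.resize(i[130:295,320:520],(720,594),interpolation=cv2.INTER_CUBIC))
E
```

```text
(no output)
```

View pics/c1.png

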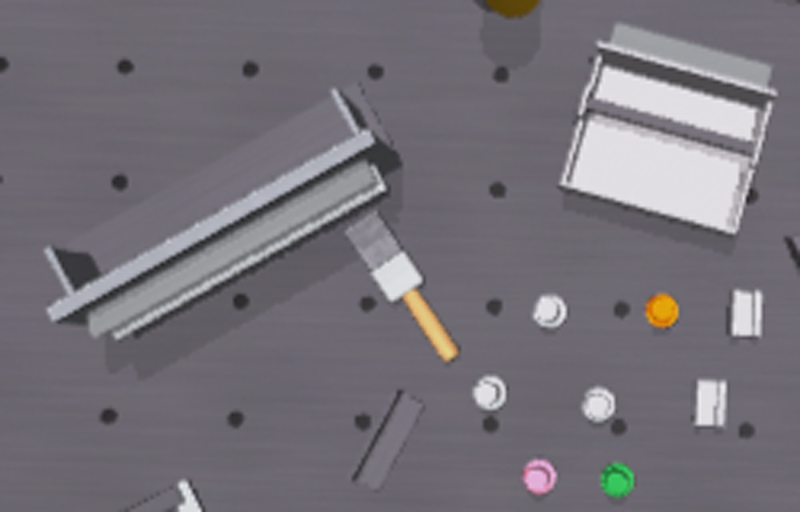

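View pics/c2.png

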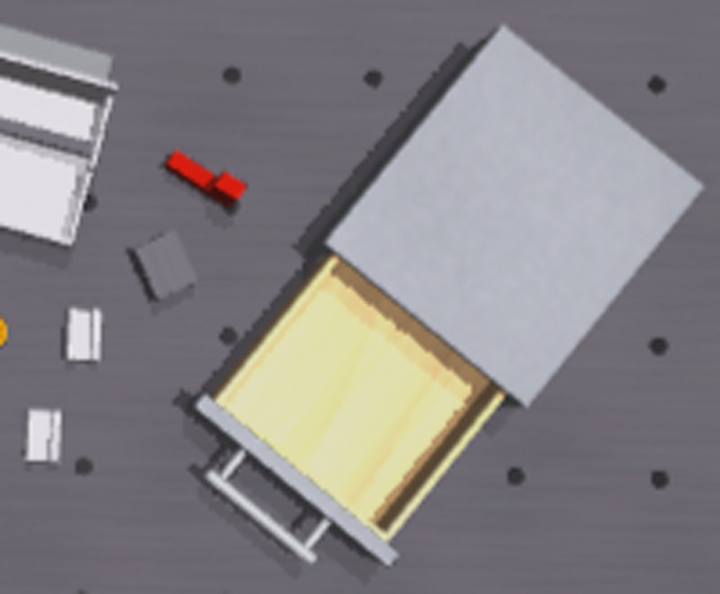

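Silver stop pins are at top-image (281,222), (263,247) and (297,252). Orange (317,222), pink (278,274) and green (303,275) are look-alikes, which I'll leave alone. The blocks are at (343,223) and (332,251). Bystanders: tube (365,204), angle (231,262), red magnet square (375,180) and brush (235,210).

```bash
python3 - <<'E'
from h import *
c=load('top0')
A=lambda p:(110+p[0]/3.2-.34,125+p[1]/3.2-.34); B=lambda p:(320+p[0]/3.6-.36,130+p[1]/3.6-.36)
def P(n,uv,z): p=at_z(c,*uv,z); print(n,p.round(4)); return p
l=P('lipL',A((115,337)),.146); r=P('lipR',A((384,184)),.146); print('len',np.linalg.norm(l-r),'mid',(l+r)/2,'ang',np.degrees(np.arctan2(*(l-r)[1::-1])))
l=P('topL',A((51,319)),.165); r=P('topR',A((373,148)),.165);print('len',np.linalg.norm(l-r),'mid',(l+r)/2,'ang',np.degrees(np.arctan2(*(l-r)[1::-1])))
l=P('barL',A((583,102)),.09); r=P('barR',A((758,152)),.09);print('len',np.linalg.norm(l-r),'mid',(l+r)/2,'ang',np.degrees(np.arctan2(*(l-r)[1::-1])))
l=P('bfL',A((564,186)),.06); r=P('bfR',A((738,234)),.06);print('len',np.linalg.norm(l-r),'mid',(l+r)/2,'ang',np.degrees(np.arctan2(*(l-r)[1::-1])))
l=P('bpL',A((600,44)),.102); r=P('bpR',A((775,93)),.102);print('len',np.linalg.norm(l-r),'mid',(l+r)/2,'ang',np.degrees(np.arctan2(*(l-r)[1::-1])))
for n,p in dict(a=(549,311),b=(489,393),c=(598,404)).items(): P('pin'+n,A(p),.03)
for n,p in dict(a=(746,314),b=(711,404)).items(): P('blk'+n,A(p),.032)
l=P('hL',B((212,476)),.067); r=P('hR',B((312,558)),.067);print('len',np.linalg.norm(l-r),'mid',(l+r)/2,'ang',np.degrees(np.arctan2(*(l-r)[1::-1])))
cs=[P('cab',B(p),.1) for p in ((326,243),(527,405),(702,185),(503,27))]
print(np.linalg.norm(cs[0]-cs[1]),np.linalg.norm(cs[1]-cs[2]))
l=P('pL',B((197,402)),.089); r=P('pR',B((388,563)),.089);print('len',np.linalg.norm(l-r),'mid',(l+r)/2)
i=cv2.imread('pics/scene0.png'); cv2.imwrite('pics/c3.png',cv2.resize(i[140:300,220:420],(800,640))[:600])
E
```

```text
lipL [0.4782 0.4663 0.146 ]
lipR [0.6265 0.2211 0.146 ]
len 0.2865925412912598 mid [0.55232905 0.34368995 0.146     ] ang 121.16859019461717
topL [0.4931 0.5194 0.165 ]
topR [0.6576 0.2291 0.165 ]
len 0.3336787909423913 mid [0.57535867 0.37428387 0.165     ] ang 119.53140900582967
barL [0.7175 0.0394 0.09  ]
barR [ 0.672 -0.132  0.09 ]
len 0.17732395534235582 mid [ 0.69472156 -0.04626738  0.09      ] ang 75.12444616157677
bfL [0.6382 0.0576 0.06  ]
bfR [ 0.5942 -0.1155  0.06  ]
len 0.17858151670211722 mid [ 0.61618438 -0.02892601  0.06      ] ang 75.7225032680763
bpL [0.7726 0.0238 0.102 ]
bpR [ 0.7281 -0.1467  0.102 ]
len 0.17615826482672234 mid [ 0.75037315 -0.06147125  0.102     ] ang 75.37853192325095
pina [0.5153 0.0712 0.03  ]
pinb [0.432 0.129 0.03 ]
pinc [0.4234 0.0198 0.03  ]
blka [ 0.5164 -0.1263  0.032 ]
blkb [ 0.4259 -0.0929  0.032 ]
hL [ 0.3957 -0.2376  0.067 ]
hR [ 0.3273 -0.3246  0.067 ]
len 0.11065150955917923 mid [ 0.36154237 -0.28111583  0.067     ] ang 51.81088787753754
cab [ 0.5972 -0.3285  0.1   ]
cab [ 0.4627 -0.4999  0.1   ]
cab [ 0.6539 -0.6501  0.1   ]
cab [ 0.7876 -0.4799  0.1   ]
0.21788636447321694 0.24314176737902257
pL [ 0.4593 -0.2212  0.089 ]
pR [ 0.3264 -0.385   0.089 ]
len 0.21097578757476684 mid [ 0.3928148  -0.30312398  0.089     ]
```

View pics/c3.png

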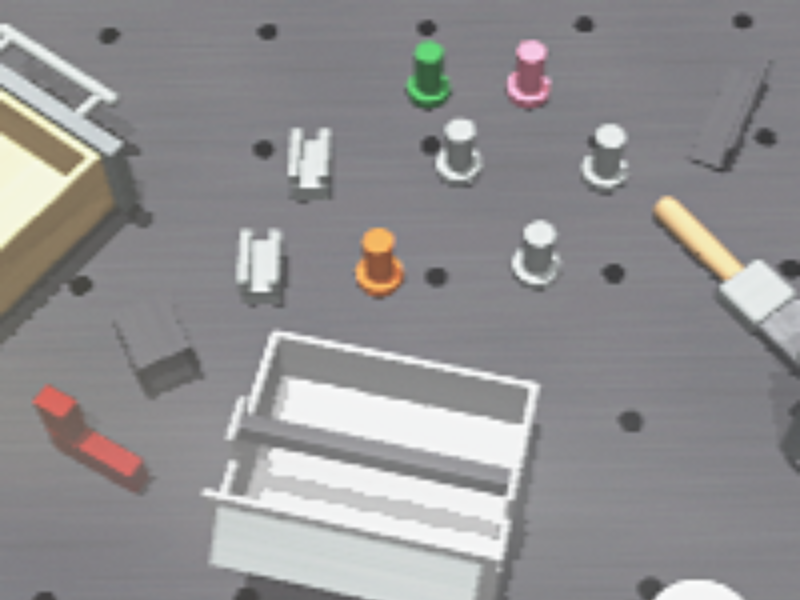

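Board, bin and drawer sizes agree with the spec to within a few mm. Next I'll check the cleat pose by overlaying its model in both cameras.

```bash
cat >> h.py <<'E'
def fr(x,y,yaw): 
    c,s=np.cos(yaw),np.sin(yaw); return lambda p: np.array([x+c*p[0]-s*p[1],y+s*p[0]+c*p[1],p[2]])
E
python3 - <<'E'
from h import *
f=fr(.5745,.365,np.radians(30))
out=[]
for n,(u0,v0,u1,v1) in dict(top0=(115,140,245,240),scene0=(405,150,545,280)).items():
    c=load(n); k=400/(u1-u0); i=cv2.resize(c['pixels'][v0:v1,u0:u1,::-1],None,fx=k,fy=k,interpolation=cv2.INTER_CUBIC)
    for pts,col in (([(0,-.17,.165),(0,.17,.165),(0,.17,0),(0,-.17,0),(0,-.17,.165)],(0,255,0)),([(-.026,-.15,.146),(-.026,.15,.146)],(0,0,255)),([(-.022,-.15,.146),(-.022,.15,.146)],(0,255,255))):
        q=[tuple(int(round((a-b+.5)*k*16)) for a,b in zip(proj(c,f(p)),(u0,v0))) for p in pts]
        for a,b in zip(q,q[1:]): cv2.line(i,a,b,col,1,cv2.LINE_AA,4)
    out.append(cv2.copyMakeBorder(i,0,max(0,400-i.shape[0]),0,0,cv2.BORDER_CONSTANT)[:400])
cv2.imwrite('pics/c4.png',np.hstack(out))
E
```

```text
(no output)
```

View pics/c4.png

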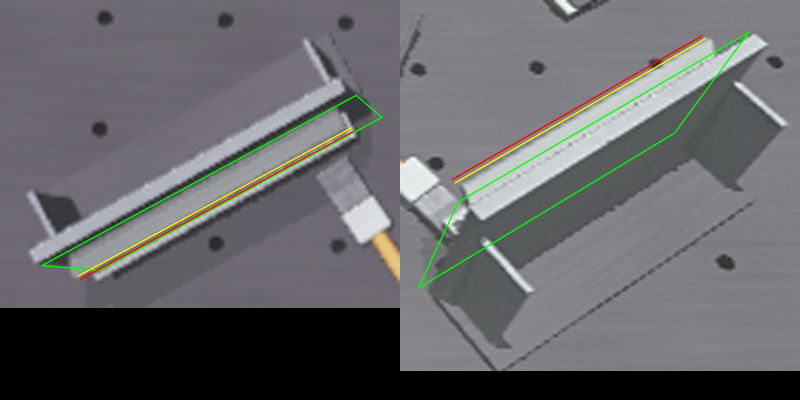

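```bash
python3 - <<'E'
from h import *
i=load('top0')['pixels'][148:238,118:248,::-1]; i=cv2.resize(i,None,fx=6,fy=6,interpolation=cv2.INTER_CUBIC)
i=cv2.convertScaleAbs(i,alpha=1.5,beta=0)
cv2.imwrite('pics/c5.png',i)
E
```

```text
(no output)
```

View pics/c5.png

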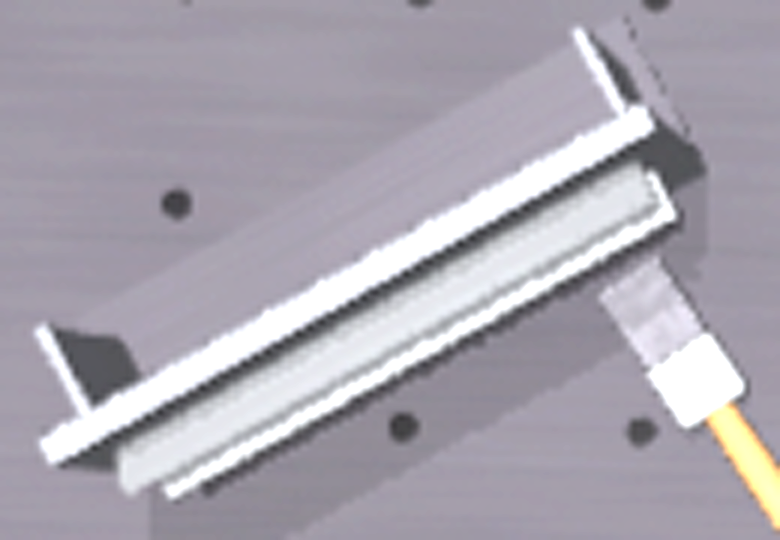

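```bash
python3 - <<'E'
from h import *
c=load('top0')
A=lambda p:(118+p[0]/6-.42,148+p[1]/6-.42)
def pr(n,a,b,z,off):
    l=at_z(c,*A(a),z); r=at_z(c,*A(b),z); d=(l-r); th=np.arctan2(d[1],d[0])-np.pi/2
    m=(l+r)/2+off*np.array([np.cos(th),np.sin(th),0]); print(n,'len',np.linalg.norm(d).round(4),'cleat',m.round(4),'yaw',np.degrees(th).round(2))
pr('top',(52,465),(655,127),.165,0)
pr('topback',(42,438),(640,105),.165,-.012)
pr('lip',(126,494),(657,200),.146,.026)
pr('groove',(118,455),(640,165),.124,0)
pr('rail',(167,497),(678,213),.074,.027)
E
```

```text
top len 0.3374 cleat [0.5775 0.3726 0.165 ] yaw 30.86
topback len 0.3343 cleat [0.5792 0.3732 0.165 ] yaw 30.71
lip len 0.2998 cleat [0.5764 0.3713 0.146 ] yaw 30.51
groove len 0.2996 cleat [0.574 0.371 0.124] yaw 30.62
rail len 0.3028 cleat [0.5781 0.3746 0.074 ] yaw 30.59
```

```bash
cat >> h.py <<'E'
def mv(x,y,z,yaw_deg):
    "shift (units of 60 mm, tool axes) and spin to a world TCP pose, tool y along yaw_deg (mod 180)"
    s=robot.observe(); M=R.from_euler('xyz',s['tool_rot']).as_matrix()
    d=M.T@(np.array([x,y,z])-s['tool_pos'])/.06
    a=np.degrees(np.arctan2(M[1,1],M[0,1])); sp=-(((yaw_deg-a)+90)%180-90)
    print('shift',d.round(3).tolist(),'spin',round(np.radians(sp),3),'| at',np.round(s['tool_pos'],4),'yang',round(a,1),'t',round(s['time'],2),'q6',s['qpos'][5].round(2),'open',round(s['opening'],4))
BIN=fr(.696,-.048,np.radians(-14.6)); CLEAT=fr(.577,.3725,np.radians(30.6)); DRW=fr(.3615,-.281,np.radians(-38.2))
E
python3 -c "
from h import *
p=BIN((-.048,.088,0)); print(p); mv(p[0],p[1],.2,75.4)"
```

```text
[0.67173206 0.04925774 0.        ]
shift [-10.172, -3.993, 0.722] spin -0.109 | at [0.1866 0.4904 0.2431] yang 69.2 t 0.1 q6 -0.15 open 0.0919
```

{"op": "step_arm", "data": {"motion": [[[-10.17, -3.99, 0.5], -0.109], [[-10.17, -3.99, 0.5], -0.109], [[-10.17, -3.99, 0.5], -0.109], [[-10.17, -3.99, 0.5], -0.109], [[-10.17, -3.99, 0.5], -0.109], [[-10.17, -3.99, 0.5], -0.109], [[-10.17, -3.99, 0.5], -0.109], [[-10.17, -3.99, 0.5], -0.109], [[-10.17, -3.99, 0.5], -0.109], [[-10.17, -3.99, 0.5], -0.109]], "hand": 0, "squeeze": 6}}

```text
time: 1.35
tool_pos: [0.65, 0.0692, 0.2146]
tool_rot: [3.142, -0.001, 2.887]
contact_force: [0.9, -0.1, 1.0]
opening: 0.0918
grip_force: 0.0
```

```bash
python3 -c "
from h import *
mv(.6717,.0493,.12,75.4)"
```

```text
shift [-0.435, -0.229, 1.576] spin -0.0 | at [0.65   0.0692 0.2146] yang 75.4 t 1.35 q6 -1.33 open 0.0918
```

{"op": "step_arm", "data": {"motion": [[[-0.435, -0.229, 1.0], 0], [[-0.435, -0.229, 1.576], 0], [[-0.435, -0.229, 1.576], 0], [[-0.435, -0.229, 1.576], 0]]}}

```text
time: 1.85
tool_pos: [0.6713, 0.0513, 0.1223]
tool_rot: [3.141, 0.002, 2.887]
contact_force: [0.1, -0.2, 0.3]
opening: 0.0918
grip_force: 0.0
```

```bash
python3 - <<'E'
from h import *
mv(.6717,.0493,.047,75.4)
a=shot('top','t1')['pixels'][125:205,270:370,::-1]; b=shot('scene','s1')['pixels'][205:305,250:375,::-1]
cv2.imwrite('pics/c6.png',np.hstack([cv2.resize(a,(400,320),interpolation=3),cv2.resize(b,(400,320),interpolation=3)]))
E
```

```text
shift [-0.012, -0.031, 1.255] spin 0.0 | at [0.6713 0.0513 0.1223] yang 75.4 t 1.85 q6 -1.35 open 0.0918
```

View pics/c6.png

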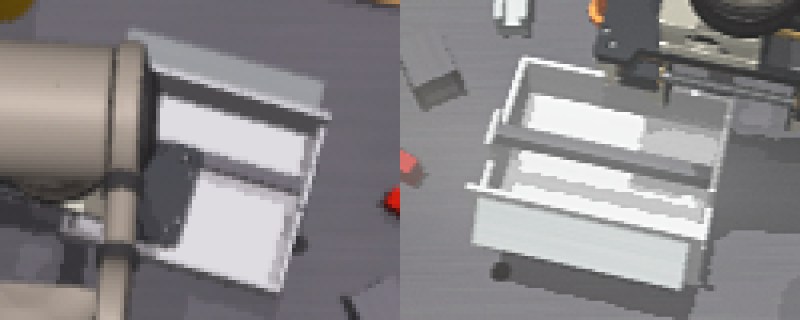

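{"op": "step_arm", "data": {"motion": [[[-0.012, -0.03, 0.8], 0], [[-0.012, -0.03, 1.25], 0], [[-0.012, -0.03, 1.25], 0], [[-0.012, -0.03, 1.25], 0]]}}

```text
time: 2.45
tool_pos: [0.6723, 0.0492, 0.0482]
tool_rot: [3.141, 0.004, 2.887]
contact_force: [0.1, 0.3, 0.6]
opening: 0.0914
grip_force: 0.0
```

{"op": "step_arm", "data": {"motion": [[[0, 0, 0], 0], [[0, 0, 0], 0], [[0, 0, 0], 0], [[0, 0, 0], 0], [[0, 0, 0], 0], [[0, 0, 0], 0], [[0, 0, 0], 0], [[0, 0, 0], 0], [[0, 0, 0], 0], [[0, 0, 0], 0]], "hand": 255, "squeeze": 6}}

```text
time: 3.7
tool_pos: [0.6709, 0.0492, 0.0456]
tool_rot: [3.141, -0.0, 2.887]
contact_force: [-0.2, 1.0, -0.4]
opening: 0.0039
grip_force: 6.0
```

```bash
python3 -c "
from h import *
mv(.6717,.0493,.047,75.4); s=robot.observe(); print(s['grip_force'],s['contact_force'],s['torque'])"
```

```text
shift [-0.013, 0.005, -0.023] spin 0.0 | at [0.6709 0.0492 0.0456] yang 75.4 t 3.7 q6 -1.36 open 0.0039
6.001528948545456 [-0.2021327   0.95788305 -0.36977477] [ 0.24221468 -0.04692422  0.08073773]
```

{"op": "step_arm", "data": {"motion": [[[-0.057, 0, -0.12], 0], [[-0.12, 0, -0.24], 0], [[-0.195, 0, -0.35], 0], [[-0.275, 0, -0.46], 0], [[-0.275, 0, -0.46], 0], [[-0.275, 0, -0.46], 0], [[-0.275, 0, -0.46], 0]], "squeeze": 6}}

```text
time: 4.58
tool_pos: [0.6867, 0.0447, 0.0729]
tool_rot: [-3.141, -0.0, 2.887]
contact_force: [0.1, -0.4, -3.0]
opening: 0.0039
grip_force: 6.0
```

{"op": "step_arm", "data": {"motion": [[[0, 0, 0], 0], [[0, 0, 0], 0], [[0, 0, 0], 0]], "squeeze": 60}}

```text
time: 4.95
tool_pos: [0.6867, 0.0449, 0.073]
tool_rot: [3.142, -0.001, 2.887]
contact_force: [0.2, -0.4, -5.4]
opening: 0.0033
grip_force: 60.0
```

```bash
python3 - <<'E'
from h import *
mv(.6717,.0493,.047,75.4); s=robot.observe(); print(s['grip_force'],s['contact_force'],s['torque'])
a=shot('top','t2')['pixels'][125:205,270:370,::-1]; b=shot('scene','s2')['pixels'][195:315,230:380,::-1]
cv2.imwrite('pics/c7.png',np.hstack([cv2.resize(a,(400,320),interpolation=3),cv2.resize(b,(400,320),interpolation=3)]))
E
```

```text
shift [0.26, 0.009, 0.433] spin -0.0 | at [0.6867 0.0449 0.073 ] yang 75.4 t 4.95 q6 -1.36 open 0.0033
59.98904585838318 [ 0.24933368 -0.3605231  -5.41829902] [ 0.40222755  0.08817496 -0.00957932]
```

View pics/c7.png

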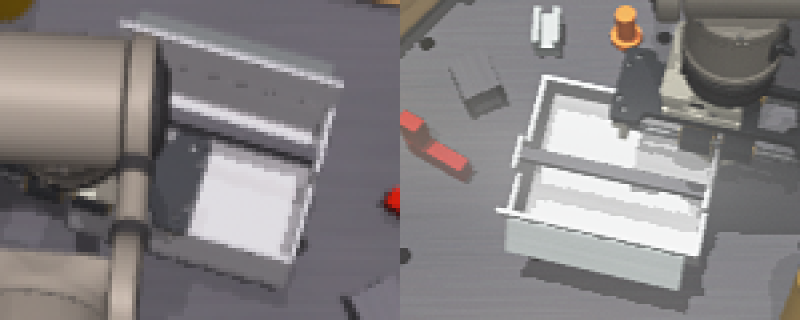

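{"op": "step_arm", "data": {"motion": [[[0, 0, -0.3], 0], [[0, 0, -0.7], 0], [[0, 0, -1.2], 0], [[0, 0, -1.7], 0], [[0, 0, -2.1], 0], [[0, 0, -2.1], 0], [[0, 0, -2.1], 0]]}}

```text
time: 5.92
tool_pos: [0.6863, 0.0448, 0.1986]
tool_rot: [-3.142, -0.001, 2.887]
contact_force: [-1.0, -0.8, -5.8]
opening: 0.0037
grip_force: 60.0
```

```bash
python3 - <<'E'
from h import *
s=robot.observe(); print(s['tool_pos'],s['grip_force'],s['contact_force'],s['torque'])
shot('top','t3')
b=shot('scene','s3')['pixels'][190:340,220:420,::-1]
cv2.imwrite('pics/c8.png',cv2.resize(b,(800,600),interpolation=3))
E
```

```text
[0.68634576 0.04484847 0.19857009] 59.98885989189148 [-0.95571991 -0.765517   -5.84175628] [ 0.4080197   0.16072676 -0.00901792]
```

View pics/c8.png

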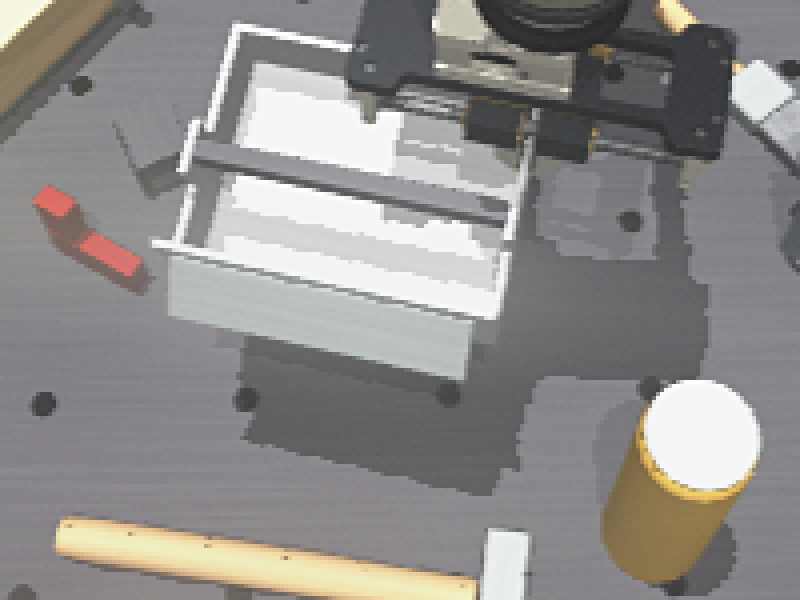

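```bash
python3 - <<'E'
from h import *
c=load('s3')
A=lambda p:(220+p[0]/4-.375,190+p[1]/4-.375)
L=np.array([(82,-80,-12),(82,80,-12),(-82,-90,-20),(0,-86,10),(0,86,10),(56,-90,22),(56,90,22)])/1000.
I=np.array([A(p) for p in [(168,318),(468,379),(236,25),(200,140),(512,203),(156,243),(498,317)]])
ok,rv,t=cv2.solvePnP(L,I,np.array(c['intrinsics']),None)
F=np.diag([1,-1,-1.]); Rw=rot(c)@F@cv2.Rodrigues(rv)[0]; tw=np.array(c['xyz'])+rot(c)@F@t[:,0]
pr=cv2.projectPoints(L,rv,t,np.array(c['intrinsics']),None)[0][:,0]; print((pr-I).round(1).tolist())
print('bar',tw.round(4),'tilt',np.degrees(np.arccos(Rw[2,2])).round(1),'x axis',Rw[:,0].round(3),'y',Rw[:,1].round(3),'z',Rw[:,2].round(3))
strip=tw+Rw@[.082,0,-.012]; print('strip',strip.round(4),'yaw',np.degrees(np.arctan2(Rw[1,0],Rw[0,0])))
s=robot.observe(); print('tcp in bin',(Rw.T@(s['tool_pos']-tw)).round(4), 'strip-tcp', (strip-s['tool_pos']).round(4))
E
```

```text
[[0.8, -2.1], [0.9, -1.1], [0.6, 0.2], [-1.7, 1.8], [0.6, 1.8], [-1.4, -0.2], [0.3, -0.5]]
bar [ 0.7264 -0.0538  0.2286] tilt 12.3 x axis [ 0.946 -0.246 -0.21 ] y [0.259 0.965 0.039] z [ 0.193 -0.092  0.977]
strip [ 0.8017 -0.0729  0.1997] yaw -14.560649805062914
tcp in bin [-0.0558  0.0835 -0.047 ] strip-tcp [ 0.1155 -0.1177  0.002 ]
```

```bash
python3 - <<'E'
from h import *
from scipy.optimize import least_squares
c=load('s3'); s=robot.observe()
A=lambda p:(220+p[0]/4-.375,190+p[1]/4-.375)
L=np.array([(82,-80,-12),(82,80,-12),(-82,-90,-20),(0,-86,10),(0,86,10),(56,-90,22),(56,90,22)])/1000.
I=np.array([A(p) for p in [(168,318),(468,379),(236,25),(200,140),(512,203),(156,243),(498,317)]])
g0=np.array([-.0487,.0881,-.034])
def pts(p):
    M=R.from_euler('ZYX',p[:3]).as_matrix(); return M, s['tool_pos']+(L-g0-p[3:])@M.T
def f(p):
    M,W=pts(p); return np.r_[(np.array([proj(c,w) for w in W])-I).ravel(),p[3:]/.002]
o=least_squares(f,[-.255,.25,0,0,0,0],loss='soft_l1'); M,W=pts(o.x)
print(np.degrees(o.x[:3]).round(1),o.x[3:].round(4),o.fun.round(1)); 
print('strip-tcp',(W[:2].mean(0)-s['tool_pos']).round(4),'tilt',np.degrees(np.arccos(M[2,2])))
E
```

```text
[-14.2  13.8   0.3] [-0.0025 -0.0004  0.0002] [ 1.3 -2.7  0.4 -2.  -0.1 -0.3 -1.4  1.8  0.   2.  -0.5 -0.   0.1 -0.5
 -1.2 -0.2  0.1]
strip-tcp [ 0.1088 -0.118  -0.0111] tilt 13.850193273096993
```

```bash
python3 -c "
from h import *
p=CLEAT((-.25,.0,0)); print(p); mv(p[0],p[1],.205,120.6)"
```

```text
[0.36181449 0.24523965 0.        ]
shift [6.073, 1.87, -0.107] spin -0.789 | at [0.6862 0.0448 0.1977] yang 75.4 t 6.03 q6 -1.36 open 0.0037
```

{"op": "step_arm", "data": {"motion": [[[0.25, 0.08, -0.1], -0.03], [[0.8, 0.25, -0.1], -0.1], [[1.5, 0.46, -0.1], -0.19], [[2.3, 0.71, -0.1], -0.3], [[3.2, 0.99, -0.1], -0.42], [[4.1, 1.26, -0.1], -0.53], [[4.9, 1.51, -0.1], -0.64], [[5.5, 1.7, -0.1], -0.72], [[5.9, 1.82, -0.1], -0.77], [[6.07, 1.87, -0.1], -0.789]]}}

```text
time: 7.28
tool_pos: [0.3613, 0.2455, 0.2048]
tool_rot: [3.141, -0.001, -2.605]
contact_force: [1.3, -0.1, -5.5]
opening: 0.0038
grip_force: 60.0
```

```bash
python3 -c "
from h import *
p=CLEAT((-.19,.088,0)); print(p); mv(p[0],p[1],.195,120.6); s=robot.observe(); print(s['grip_force'],s['contact_force'],s['torque'])"
```

```text
[0.36866337 0.35152743 0.        ]
shift [-1.008, 1.456, 0.163] spin 0.002 | at [0.3613 0.2455 0.2048] yang 120.7 t 7.28 q6 -1.69 open 0.0038
59.98962342739105 [ 1.26775511 -0.06259809 -5.48729583] [0.40176433 0.35941723 0.06118663]
```

{"op": "step_arm", "data": {"motion": [[[-0.15, 0.2, 0.05], 0], [[-0.4, 0.6, 0.1], 0], [[-0.7, 1.0, 0.16], 0], [[-0.9, 1.3, 0.16], 0], [[-1.01, 1.456, 0.16], 0], [[-1.01, 1.456, 0.16], 0], [[-1.01, 1.456, 0.16], 0]]}}

```text
time: 8.15
tool_pos: [0.3705, 0.3506, 0.1954]
tool_rot: [-3.141, -0.001, -2.608]
contact_force: [0.2, -0.7, -3.9]
opening: 0.0038
grip_force: 60.0
```

```bash
python3 - <<'E'
from h import *
p=CLEAT((-.142,.088,0)); mv(p[0],p[1],.18,120.6)
a=shot('top','t4')['pixels'][140:260,110:260,::-1]; b=shot('scene','s4')['pixels'][110:270,360:560,::-1]
cv2.imwrite('pics/c9.png',np.hstack([cv2.resize(a,(400,320),interpolation=3),cv2.resize(b,(400,320),interpolation=3)]))
E
```

```text
shift [-0.782, 0.03, 0.256] spin -0.001 | at [0.3705 0.3506 0.1954] yang 120.6 t 8.15 q6 -1.5 open 0.0038
```

View pics/c9.png

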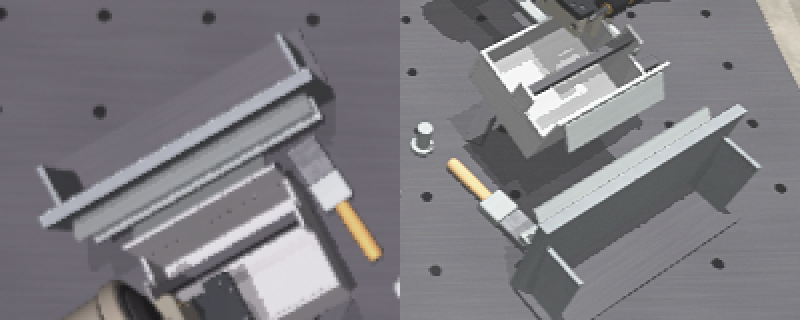

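```bash
python3 - <<'E'
from h import *
from scipy.optimize import least_squares
c=load('s4'); s=robot.observe()
cv2.imwrite('pics/c10.png',cv2.resize(c['pixels'][110:200,390:500,::-1],(770,560)[:2] if 0 else (770,630),interpolation=3)[:600])
f=fr(s['tool_pos'][0],s['tool_pos'][1],np.radians(30.6)); z=s['tool_pos'][2]-.011
for y in (-.168,-.008): print(((np.array(proj(c,f((.133,y,z))))-[390,110])*7).round(0))
E
```

```text
[372. 515.]
[704. 325.]
```

View pics/c10.png

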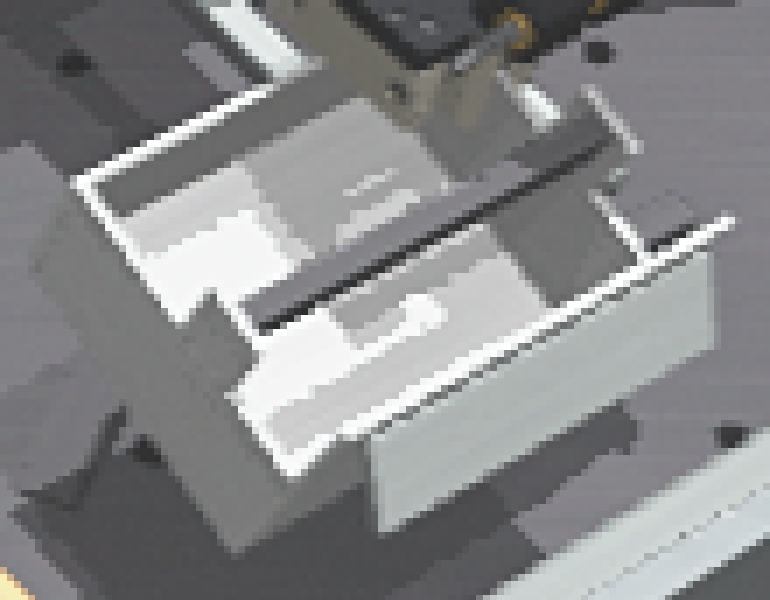

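```bash
python3 - <<'E'
from h import *
from scipy.optimize import least_squares
c=load('s4'); s=robot.observe()
A=lambda p:(390+p[0]/7-.43,110+p[1]/7-.43)
L=np.array([(82,-80,-12),(82,80,-12),(-82,-90,-20),(58,90,22),(-6,-90,10)])/1000.
I=np.array([A(p) for p in [(380,534),(717,349),(78,182),(735,217),(222,296)]])
g0=np.array([-.0487,.0881,-.034])
def pts(p):
    M=R.from_euler('ZYX',p[:3]).as_matrix(); return M, s['tool_pos']+(L-g0-p[3:])@M.T
def f(p):
    M,W=pts(p); return np.r_[(np.array([proj(c,w) for w in W])-I).ravel(),p[3:]/.002]
for x0 in (.1,.3):
    o=least_squares(f,[.53,x0,0,0,0,0],loss='soft_l1'); M,W=pts(o.x)
    print(np.degrees(o.x[:3]).round(1),o.x[3:].round(4),o.fun.round(1)); 
    st=W[:2].mean(0); print('strip',st,'tilt',np.degrees(np.arccos(M[2,2])), 'in cleat', (R.from_euler('z',-30.6,degrees=True).as_matrix()@(st-[.577,.3725,.124])).round(4))
E
```

```text
[30.9 14.   0.9] [-0.0015  0.0001  0.0001] [-0.6 -1.5 -1.1 -2.9 -0.2 -0.1  0.5  0.3  0.9  1.5 -0.8  0.1  0.1]
strip [0.53032963 0.34303716 0.18365602] tilt 13.984268288566295 in cleat [-0.0552 -0.0016  0.0597]
[30.9 14.   0.9] [-0.0015  0.0001  0.0001] [-0.6 -1.5 -1.1 -2.9 -0.2 -0.1  0.5  0.3  0.9  1.5 -0.8  0.1  0.1]
strip [0.53032961 0.34303717 0.18365598] tilt 13.984286524789105 in cleat [-0.0552 -0.0016  0.0597]
```

{"op": "step_arm", "data": {"motion": [[[-0.2, 0, 0], 0], [[-0.5, 0, 0], 0], [[-0.7, 0, 0.05], 0], [[-0.76, 0, 0.1], 0], [[-0.76, 0, 0.15], 0], [[-0.76, 0, 0.15], 0], [[-0.76, 0, 0.15], 0]]}}

```text
time: 9.12
tool_pos: [0.4094, 0.3743, 0.1867]
tool_rot: [3.142, 0.0, -2.607]
contact_force: [0.5, -0.0, -3.4]
opening: 0.0036
grip_force: 60.0
```

{"op": "step_arm", "data": {"motion": [[[0, 0, 0.1], 0], [[0, 0, 0.25], 0], [[0, 0, 0.4], 0], [[0, 0, 0.5], 0], [[0, 0, 0.55], 0], [[0, 0, 0.55], 0]]}}

```text
time: 9.88
tool_pos: [0.4096, 0.3744, 0.1534]
tool_rot: [3.142, -0.0, -2.607]
contact_force: [0.3, 0.3, -4.9]
opening: 0.0035
grip_force: 60.0
```

```bash
python3 - <<'E'
from h import *
s=robot.observe(); print(s['tool_pos'],s['grip_force'],s['contact_force'],s['torque'])
M=R.from_euler('z',-30.6,degrees=True).as_matrix(); print('tcp cleat',(M@(s['tool_pos']-[.577,.3725,.124])).round(4))
c=shot('scene','s5'); shot('top','t5')
cv2.imwrite('pics/c11.png',cv2.resize(c['pixels'][130:240,400:540,::-1],(763,600),interpolation=3))
E
```

```text
[0.40958279 0.37440774 0.15344048] 59.98889923095703 [ 0.34256062  0.26217365 -4.91654884] [0.33382574 0.42586271 0.00666232]
tcp cleat [-0.1431  0.0869  0.0294]
```

View pics/c11.png

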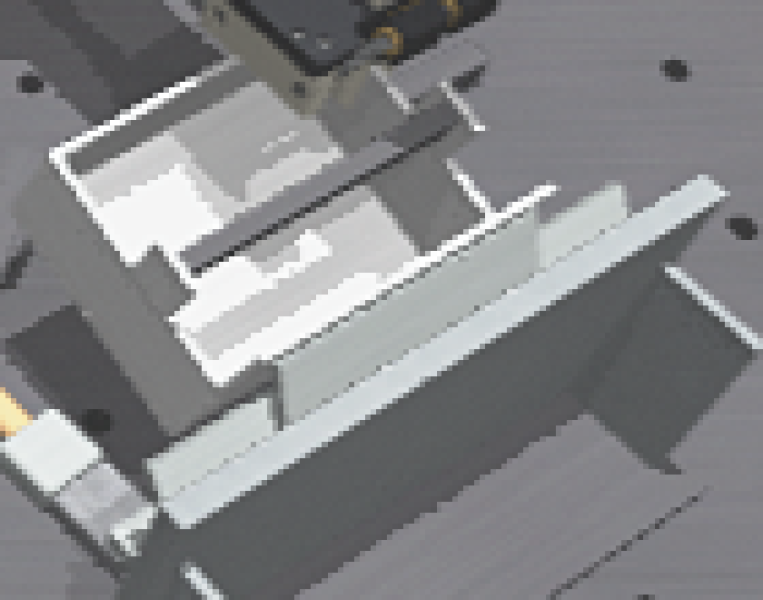

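{"op": "step_arm", "data": {"motion": [[[0, 0, 0.05], 0], [[0, 0, 0.1], 0], [[0, 0, 0.15], 0], [[0, 0, 0.18], 0], [[0, 0, 0.18], 0]]}}

```text
time: 10.6
tool_pos: [0.4107, 0.375, 0.1436]
tool_rot: [-3.141, 0.004, -2.607]
contact_force: [2.7, 1.4, -0.0]
opening: 0.0037
grip_force: 60.0
```

{"op": "step_arm", "data": {"motion": [[[0, 0, 0], 0], [[0, 0, 0], 0], [[0, 0, 0], 0]], "squeeze": 6}}

```text
time: 10.98
tool_pos: [0.4097, 0.3743, 0.1427]
tool_rot: [-3.142, -0.0, -2.608]
contact_force: [2.6, 0.5, -1.9]
opening: 0.0042
grip_force: 6.0
```

{"op": "step_arm", "data": {"motion": [[[0, 0, 0.1], 0], [[0, 0, 0.2], 0], [[0, 0, 0.3], 0], [[0, 0, 0.4], 0], [[0, 0, 0.45], 0], [[0, 0, 0.45], 0]]}}

```text
time: 11.72
tool_pos: [0.4096, 0.3744, 0.1156]
tool_rot: [-3.142, -0.0, -2.607]
contact_force: [1.8, -0.4, -2.1]
opening: 0.0043
grip_force: 6.0
```

```bash
python3 - <<'E'
from h import *
s=robot.observe(); print(s['tool_pos'],s['grip_force'],s['contact_force'],s['torque'])
c=shot('scene','s6')
cv2.imwrite('pics/c12.png',cv2.resize(c['pixels'][130:240,400:540,::-1],(763,600),interpolation=3))
E
```

```text
[0.40961844 0.37437182 0.11558915] 5.996265560388565 [ 1.76097606 -0.43553989 -2.08392649] [ 0.23674536 -0.20852402  0.08303303]
```

View pics/c12.png

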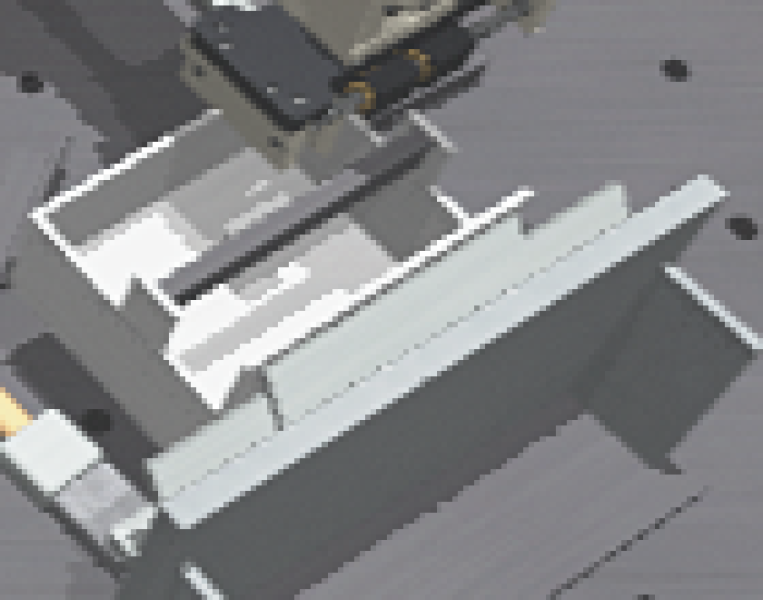

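{"op": "step_arm", "data": {"motion": [[[0, 0, 0.05], 0], [[0, 0, 0.05], 0], [[0, 0, 0.05], 0], [[0, 0, 0.05], 0], [[0, 0, 0.05], 0], [[0, 0, 0.05], 0], [[0, 0, 0.05], 0], [[0, 0, 0.05], 0]], "hand": 90}}

```text
time: 12.78
tool_pos: [0.4096, 0.3744, 0.1128]
tool_rot: [3.142, 0.0, -2.607]
contact_force: [0.2, 0.4, -0.1]
opening: 0.0593
grip_force: 0.0
```

{"op": "step_arm", "data": {"motion": [[[0, 0, -0.5], 0], [[0, 0, -1.2], 0], [[0, 0, -2], 0], [[0, 0, -2], 0], [[3, 0, -2], 0], [[3, 0, -2], 0], [[3, 0, -2], 0], [[3, 0, -2], 0]]}}

```text
time: 13.78
tool_pos: [0.2512, 0.2808, 0.2319]
tool_rot: [-3.141, -0.003, -2.606]
contact_force: [0.5, 0.3, 0.6]
opening: 0.0596
grip_force: 0.0
```

```bash
python3 - <<'E'
from h import *
s=robot.observe(); print(s['time'],s['tool_pos'],s['opening'],s['contact_force'])
t=shot('top','t7'); c=shot('scene','s7')
# silver/coloured blobs on table in top view
hsv=cv2.cvtColor(t['pixels'],cv2.COLOR_RGB2HSV)
m=((hsv[...,2]>170)&(hsv[...,1]<40)).astype(np.uint8)
n,l,st,ce=cv2.connectedComponentsWithStats(m)
for k in range(1,n):
    if 15<st[k,4]<4000 and 90<ce[k][1]<330 and 100<ce[k][0]<540: print('blob',ce[k].round(1),st[k].tolist(),at_z(t,*ce[k],.03)[:2].round(4))
# fit of the bin: edge score against hung pose
g=cv2.GaussianBlur(cv2.cvtColor(c['pixels'],cv2.COLOR_RGB2GRAY),(0,0),.8)
gx,gy=cv2.Sobel(g,3,1,0),cv2.Sobel(g,3,0,1); gm=np.hypot(gx,gy)
gx,gy=cv2.Sobel(g,cv2.CV_32F,1,0),cv2.Sobel(g,cv2.CV_32F,0,1); gm=np.hypot(gx,gy)
E_=[((82,-80,-12),(82,80,-12)),((58,-90,22),(58,90,22)),((-82,-90,-20),(-82,90,-20)),((-82,-90,-20),(58,-90,-20)),((-78,-86,-20),(-78,86,-20)),((6,-86,10),(6,86,10)),((-6,-86,10),(-6,86,10)),((82,-80,-12),(58,-80,12))]
P=np.concatenate([np.linspace(a,b,40) for a,b in E_])/1000
def score(p):
    M=R.from_euler('ZYX',[np.radians(30.6)+p[3],p[4],0]).as_matrix()
    w=CLEAT((p[0],p[1],0)); w[2]=.124+p[2]
    W=w+(P-[.082,0,-.012])@M.T
    uv=np.array([proj(c,x) for x in W]).astype(np.float32)
    return cv2.remap(gm,uv[:,0],uv[:,1],1).mean()
from scipy.optimize import differential_evolution
o=differential_evolution(lambda p:-score(p),[(-.04,.006),(-.03,.03),(-.01,.04),(-.1,.1),(-.1,.35)],seed=1,maxiter=60,popsize=12)
print('strip in cleat xyz, dyaw, pitch',o.x.round(4),-o.fun,'hung',score([-.004,o.x[1],.004,0,0]))
E
```

```text
13.775 [0.25121516 0.28075011 0.23186145] 0.05957285790833384 [0.48360962 0.25653033 0.61639243]
blob [298.7 107.5] [294, 94, 10, 26, 164] [0.8899 0.0241]
blob [155.4 103.7] [94, 96, 124, 16, 1467] [0.8929 0.493 ]
blob [264.3 105.7] [255, 97, 19, 19, 285] [0.8936 0.1365]
blob [538.4 170.9] [533, 139, 16, 61, 515] [ 0.6975 -0.7554]
blob [175.1 194. ] [124, 153, 102, 72, 521] [0.5977 0.416 ]
blob [222.  186.2] [212, 177, 18, 16, 36] [0.6261 0.2654]
blob [178.1 209.7] [146, 193, 64, 38, 149] [0.5471 0.4041]
blob [200.  228.4] [167, 195, 67, 67, 2082] [0.4887 0.3313]
blob [535.5 207.3] [533, 202, 6, 12, 35] [ 0.5794 -0.7445]
blob [233.6 211.1] [226, 204, 16, 15, 137] [0.5467 0.2252]
blob [281.4 221.8] [277, 217, 10, 10, 72] [0.5156 0.0707]
blob [342.8 222.6] [339, 216, 9, 14, 113] [ 0.5169 -0.1264]
blob [402.2 262.8] [375, 240, 55, 47, 313] [ 0.393 -0.318]
blob [262.7 247.5] [258, 243, 10, 10, 70] [0.4321 0.1283]
blob [331.8 250.1] [328, 244, 9, 14, 114] [ 0.4283 -0.0927]
blob [296.8 250.9] [292, 246, 10, 10, 74] [0.4235 0.019 ]
blob [393.3 272.1] [378, 256, 33, 30, 116] [ 0.363  -0.2897]
blob [170.2 286.7] [166, 275, 10, 26, 106] [0.3015 0.4188]
blob [149.5 307.9] [145, 300, 10, 17, 43] [0.2337 0.4817]
blob [194.2 305.4] [188, 300, 14, 14, 60] [0.2445 0.3402]
blob [487.  318.5] [480, 311, 15, 16, 194] [ 0.2239 -0.5871]
blob [179.9 322.3] [174, 315, 13, 16, 95] [0.1908 0.3833]
strip in cleat xyz, dyaw, pitch [-0.0089  0.0024  0.0103  0.0459 -0.0669] 188.4009552001953 hung 153.1328
```

```bash
cat > fit.py <<'E'
from h import *
from scipy.optimize import differential_evolution
def fitbin(names,full=True):
    cs=[load(n) for n in names]; gms=[]
    for c in cs:
        g=cv2.GaussianBlur(cv2.cvtColor(c['pixels'],cv2.COLOR_RGB2GRAY),(0,0),.8)
        gms.append(np.minimum(np.hypot(cv2.Sobel(g,cv2.CV_32F,1,0),cv2.Sobel(g,cv2.CV_32F,0,1)),250))
    common=[((-82,-90,-20),(-82,90,-20)),((-78,-86,-20),(-78,86,-20)),((-82,-90,-20),(-10,-90,-20)),((6,-86,10),(6,86,10)),((-6,-86,10),(-6,86,10)),((54,-90,22),(54,90,22)),((-78,-86,-76),(-78,86,-76))]
    sc=common+[((82,-80,-12),(82,80,-12)),((58,-90,22),(58,90,22)),((82,-80,-12),(58,-80,12))]
    Ps=[np.concatenate([np.linspace(a,b,40) for a,b in (sc if n[0]=='s' else common)])/1000 for n in names]
    def score(p):
        M=R.from_euler('ZYX',[np.radians(30.6)+p[3],p[4],p[5]]).as_matrix(); w=CLEAT((p[0],p[1],0)); w[2]=.124+p[2]; t=0
        for c,g,P in zip(cs,gms,Ps):
            K=np.array(c['intrinsics']); q=(w+(P-[.082,0,-.012])@M.T-c['xyz'])@rot(c)
            u=(K[0,0]*q[:,0]/-q[:,2]+K[0,2]).astype(np.float32); v=(K[1,1]*q[:,1]/q[:,2]+K[1,2]).astype(np.float32)
            t+=cv2.remap(g,u,v,1).mean()/len(cs)
        return t
    for s in (1,2):
        o=differential_evolution(lambda p:-score(p),[(-.03,.01),(-.03,.03),(-.01,.03),(-.1,.1),(-.15,.3),(-.08,.08)],seed=s,maxiter=120,popsize=12)
        print('strip xyz mm',(o.x[:3]*1000).round(1),'yaw pitch roll',o.x[3:].round(3),'score',round(-o.fun,1),'ideal',round(score([-.004,o.x[1],.004,0,0,0]),1))
E
python3 -c "
from fit import *
fitbin(['s7','t7'])"
```

```text
strip xyz mm [-8.5  3.   4.6] yaw pitch roll [ 0.013 -0.061 -0.029] score 199.3 ideal 139.0
strip xyz mm [-8.6  0.8  5.1] yaw pitch roll [ 0.005 -0.07   0.011] score 200.0 ideal 140.6
```

```bash
python3 - <<'E'
import fit, h, numpy as np
b=h.BIN((.082,0,0)); print(b)
f=h.fr(b[0],b[1],0)
fit.CLEAT=f
# yaw reference is 30.6 deg in fitbin; shift it so that the resting bin reads 0
import math
o=np.radians; fit.np=type('N',(),{**{k:getattr(np,k) for k in dir(np) if not k.startswith('__')},'radians':staticmethod(lambda d:o(-14.6))})
src=b
fit.CLEAT=lambda p: np.array([b[0]+p[0],b[1]+p[1],0])
fit.fitbin(['scene0','top0'])
print('expected z', .068*1000-124)
E
```

```text
[ 0.77535215 -0.06866969  0.        ]
strip xyz mm [-8.6  4.9  9.2] yaw pitch roll [ 0.004 -0.071  0.004] score 168.4 ideal 117.9
strip xyz mm [-8.2  6.2 10.8] yaw pitch roll [ 0.006 -0.074 -0.005] score 168.0 ideal 117.9
expected z -56.0
```

```bash
sed -i 's/def fitbin(names,full=True):/def fitbin(names,F=CLEAT,z0=.124,yaw0=30.6):/; s/np.radians(30.6)+p\[3\]/np.radians(yaw0)+p[3]/; s/w=CLEAT((p\[0\],p\[1\],0)); w\[2\]=.124+p\[2\]/w=F((p[0],p[1],0)); w[2]=z0+p[2]/' fit.py
python3 - <<'E'
from fit import *
b=BIN((.082,0,0)); F=fr(b[0],b[1],np.radians(-14.6))
fitbin(['scene0','top0'],F,.064,-14.6)
E
```

```text
strip xyz mm [-0.6 -0.4 -3.2] yaw pitch roll [-0.002  0.005 -0.03 ] score 199.0 ideal 145.3
strip xyz mm [ 0.  0. -2.] yaw pitch roll [-0.001 -0.001 -0.014] score 198.7 ideal 145.9
```

```bash
python3 - <<'E'
from h import *
p=CLEAT((-.088,.002,0)); print(p); mv(p[0],p[1],.232,30.6); mv(p[0],p[1],.145,30.6)
E
```

```text
[0.50023662 0.32942584 0.        ]
shift [-3.917, -1.416, 0.014] spin -1.57 | at [0.2547 0.2828 0.2327] yang 120.6 t 13.88 q6 -1.47 open 0.0593
shift [-3.916, -1.416, 1.464] spin -1.57 | at [0.2547 0.2828 0.2327] yang 120.6 t 13.88 q6 -1.47 open 0.0593
```

{"op": "step_arm", "data": {"motion": [[[-0.4, -0.14, -0.2], 0.18], [[-0.8, -0.28, -0.2], 0.36], [[-1.2, -0.43, -0.2], 0.54], [[-1.6, -0.57, -0.2], 0.72], [[-2.0, -0.71, -0.2], 0.9], [[-2.4, -0.85, -0.2], 1.08], [[-2.8, -1.0, -0.2], 1.26], [[-3.3, -1.2, -0.2], 1.44], [[-3.8, -1.38, -0.2], 1.57], [[-3.917, -1.416, -0.2], 1.571]], "hand": 144}}

```text
time: 15.12
tool_pos: [0.5025, 0.3294, 0.243]
tool_rot: [-3.141, -0.0, 2.104]
contact_force: [0.4, 0.2, 0.1]
opening: 0.0401
grip_force: 0.0
```

```bash
python3 - <<'E'
from h import *
p=CLEAT((-.088,.002,0)); mv(p[0],p[1],.141,30.6)
E
```

```text
shift [0.02, -0.031, 1.7] spin -0.001 | at [0.5025 0.3294 0.243 ] yang 30.5 t 15.12 q6 -0.08 open 0.0401
```

{"op": "step_arm", "data": {"motion": [[[0.02, -0.03, 0.6], 0], [[0.02, -0.03, 1.1], 0], [[0.02, -0.03, 1.4], 0], [[0.02, -0.03, 1.6], 0], [[0.02, -0.03, 1.7], 0], [[0.02, -0.03, 1.7], 0]]}}

```text
time: 15.88
tool_pos: [0.4981, 0.3295, 0.1428]
tool_rot: [3.142, -0.0, 2.105]
contact_force: [0.1, 0.2, -0.3]
opening: 0.0401
grip_force: 0.0
```

{"op": "step_arm", "data": {"motion": [[[0, 0, 0], 0], [[0, 0, 0], 0], [[0, 0, 0], 0], [[0, 0, 0], 0], [[0, 0, 0], 0], [[0, 0, 0], 0]], "hand": 255, "squeeze": 5}}

```text
time: 16.62
tool_pos: [0.4981, 0.3295, 0.1431]
tool_rot: [3.141, -0.0, 2.105]
contact_force: [-0.8, -1.0, 3.9]
opening: 0.0126
grip_force: 5.0
```

{"op": "step_arm", "data": {"motion": [[[0, 0, 0], 0], [[0, 0, 0], 0], [[0, 0, 0], 0], [[0, 0, 0], 0]], "squeeze": 40}}

```text
time: 17.12
tool_pos: [0.4988, 0.3299, 0.1432]
tool_rot: [3.139, -0.0, 2.105]
contact_force: [4.5, 2.8, 2.1]
opening: 0.012
grip_force: 40.0
```

```bash
python3 - <<'E'
from h import *
s=robot.observe(); print(s['tool_pos'],s['opening'],s['contact_force'],s['torque'])
print('tcp cleat',(R.from_euler('z',-30.6,degrees=True).as_matrix()@(s['tool_pos']-[.577,.3725,.124])).round(4))
E
```

```text
[0.4988499  0.32987168 0.14315146] 0.011994021306053393 [4.49832344 2.76434285 2.05919107] [ 0.56283302 -1.05503242 -0.00762657]
tcp cleat [-0.089   0.0031  0.0192]
```

{"op": "step_arm", "data": {"motion": [[[0, 0.02, 0.02], 0], [[0, 0.04, 0.03], 0], [[0, 0.05, 0.05], 0], [[0, 0.05, 0.05], 0]]}}

```text
time: 17.62
tool_pos: [0.4989, 0.3299, 0.1429]
tool_rot: [-3.139, 0.0, 2.105]
contact_force: [-11.0, -6.6, 26.4]
opening: 0.012
grip_force: 40.0
```

```bash
cat > st.py <<'E'
from h import *
s=robot.observe(); M=R.from_euler('z',-30.6,degrees=True).as_matrix()
print('tcp cleat mm',(M@(s['tool_pos']-[.577,.3725,.124])*1000).round(1),'F',(M@s['contact_force']).round(1),'T',(M@s['torque']).round(2),'open',s['opening'].round(4),'t',s['time'])
E
python3 st.py
```

```text
Traceback (most recent call last):
  File "st.py", line 3, in <module>
    print('tcp cleat mm',(M@(s['tool_pos']-[.577,.3725,.124])*1000).round(1),'F',(M@s['contact_force']).round(1),'T',(M@s['torque']).round(2),'open',s['opening'].round(4),'t',s['time'])
                                                                                                                                                     ^^^^^^^^^^^^^^^^^^
AttributeError: 'float' object has no attribute 'round'
```

{"op": "step_arm", "data": {"motion": [[[0, -0.02, -0.02], 0], [[0, -0.04, -0.04], 0], [[0, -0.04, -0.04], 0]]}}

```text
time: 18.0
tool_pos: [0.4989, 0.3299, 0.143]
tool_rot: [3.14, 0.0, 2.105]
contact_force: [1.9, 1.7, 7.7]
opening: 0.0121
grip_force: 40.0
```

{"op": "step_arm", "data": {"motion": [[[0, 0, 0], 0], [[0, 0, 0], 0]], "squeeze": 3}}

```text
time: 18.25
tool_pos: [0.4988, 0.3298, 0.1422]
tool_rot: [3.141, -0.0, 2.105]
contact_force: [4.0, 2.4, 3.7]
opening: 0.013
grip_force: 3.0
```

```bash
sed -i "s/s\['opening'\].round(4)/round(s['opening'],4)/" st.py; python3 st.py
```

```text
tcp cleat mm [-89.    3.1  18.2] F [4.7 0.1 3.7] T [-0.01 -0.72 -0.01] open 0.013 t 18.25
```

{"op": "step_arm", "data": {"motion": [[[0, 0, 0], 0], [[0, 0, 0], 0], [[0, 0, 0], 0], [[0, 0, 0], 0], [[0, 0, -0.5], 0], [[0, 0, -1.3], 0], [[0, 0, -2], 0], [[0, 0, -2], 0]], "hand": 144}}

```text
time: 19.25
tool_pos: [0.4998, 0.3304, 0.2661]
tool_rot: [3.134, 0.001, 2.105]
contact_force: [-0.4, 0.4, -0.6]
opening: 0.0401
grip_force: 0.0
```

```bash
python3 - <<'E'
from h import *
p=(.4321,.1285); mv(*p,.20,30.6)
E
```

```text
shift [-2.321, -2.693, 1.083] spin 0.0 | at [0.4998 0.3304 0.2661] yang 30.6 t 19.25 q6 -0.08 open 0.0401
```

{"op": "step_arm", "data": {"motion": [[[-0.2, -0.2, 0], -0.18], [[-0.5, -0.6, 0], -0.36], [[-0.9, -1.0, 0.2], -0.54], [[-1.3, -1.4, 0.4], -0.72], [[-1.6, -1.8, 0.6], -0.9], [[-1.9, -2.2, 0.8], -1.08], [[-2.2, -2.5, 1.0], -1.26], [[-2.32, -2.69, 1.4], -1.44], [[-2.32, -2.69, 2.0], -1.57], [[-2.32, -2.69, 2.4], -1.57]]}}

```text
time: 20.5
tool_pos: [0.4291, 0.1274, 0.1161]
tool_rot: [3.14, -0.003, -2.608]
contact_force: [-0.2, 0.2, 0.6]
opening: 0.04
grip_force: 0.0
```

```bash
python3 - <<'E'
from fit import *
mv(.4321,.1285,.037,120.6)
shot('top','t8'); shot('scene','s8'); fitbin(['s8','t8']); fitbin(['s8'])
E
```

```text
shift [-0.056, -0.011, 1.319] spin -0.0 | at [0.4291 0.1274 0.1161] yang 120.6 t 20.5 q6 -1.99 open 0.04
strip xyz mm [-7.5  3.2  6.1] yaw pitch roll [ 0.011 -0.065 -0.02 ] score 192.5 ideal 145.5
strip xyz mm [-7.4  3.7  5.7] yaw pitch roll [ 0.018 -0.06  -0.009] score 193.0 ideal 143.7
strip xyz mm [-3.8 -3.8 14. ] yaw pitch roll [ 0.029 -0.062 -0.037] score 169.4 ideal 143.4
strip xyz mm [-2.9 -5.1 16.7] yaw pitch roll [ 0.031 -0.061 -0.032] score 169.1 ideal 142.3
```

```bash
python3 - <<'E'
from h import *
c=load('s6')
A=lambda p:np.array((400+p[0]/5.45-.41,130+p[1]/5.45-.41))
for n,l,p in (('frontR',(0,-.17,.165),(157,496)),('frontL',(0,.17,.165),(702,176)),('lipL',(-.024,.15,.147),(622,183)),('lipR',(-.024,-.15,.147),(150,463))):
    print(n,(A(p)-proj(c,CLEAT(l))).round(2))
o=np.array(proj(c,CLEAT((-.004,0,.128))))
for d in ((.005,0,0),(0,0,.005)): print(d,(np.array(proj(c,CLEAT(np.add((-.004,0,.128),d))))-o).round(2))
# table bin
c=load('scene0'); B=lambda p:np.array((220+p[0]/4-.375,140+p[1]/4-.375))
for n,l,p in (('stripR',(.082,-.08,.068),(211,564)),('bpR',(.058,-.09,.102),(208,491)),('frontL',(-.082,.09,.06),(537,383)),('frontR',(-.082,-.09,.06),(277,333)),('bpL',(.058,.09,.102),(502,556))): print(n,(B(p)-proj(c,BIN(l))).round(2))
E
```

```text
frontR [-0.3 -0.8]
frontL [-0.7   1.03]
lipL [0.2  0.84]
lipR [0.47 0.57]
(0.005, 0, 0) [1.42 1.38]
(0, 0, 0.005) [ 0.69 -1.09]
stripR [0.07 2.86]
bpR [2.02 0.11]
frontL [0.18 0.62]
frontR [1.41 1.68]
bpL [ 1.27 -0.08]
```

```bash
sed -i 's/sc=common+\[((82,-80,-12),(82,80,-12)),/sc=common+[/; s/,((82,-80,-12),(58,-80,12))\]/]/' fit.py; sed -i 's/for s in (1,2)/for s in (1,2,3)/' fit.py
python3 - <<'E'
from fit import *
b=BIN((.082,0,0)); F=fr(b[0],b[1],np.radians(-14.6))
fitbin(['scene0','top0'],F,.064,-14.6); fitbin(['s8','t8']); fitbin(['s7','t7'])
E
```

```text
strip xyz mm [-0.7 -0.1 -2.2] yaw pitch roll [ 0.     0.003 -0.024] score 205.7 ideal 146.2
strip xyz mm [-0.6  1.  -2.3] yaw pitch roll [ 0.005  0.006 -0.018] score 205.9 ideal 146.5
strip xyz mm [-0.7  0.1 -2.5] yaw pitch roll [ 0.003 -0.001 -0.018] score 205.9 ideal 146.5
strip xyz mm [-7.7  2.1  3.9] yaw pitch roll [ 0.009 -0.053  0.018] score 202.7 ideal 155.4
strip xyz mm [-7.6  1.1  3.1] yaw pitch roll [ 0.009 -0.05   0.004] score 203.0 ideal 156.8
strip xyz mm [-7.5  0.6  4.1] yaw pitch roll [ 0.01  -0.055 -0.015] score 202.9 ideal 157.2
strip xyz mm [-8.8  1.   5.1] yaw pitch roll [ 0.008 -0.063  0.006] score 210.9 ideal 149.1
strip xyz mm [-8.5 -0.5  5.3] yaw pitch roll [ 0.001 -0.062  0.016] score 211.2 ideal 149.8
strip xyz mm [-8.7  0.3  6.3] yaw pitch roll [ 0.005 -0.071  0.014] score 210.7 ideal 149.7
```

{"op": "step_arm", "data": {"motion": [[[-0.05, -0.01, 0.5], 0], [[-0.05, -0.01, 1.0], 0], [[-0.05, -0.01, 1.25], 0], [[-0.05, -0.01, 1.31], 0], [[-0.05, -0.01, 1.31], 0]]}}

```text
time: 21.22
tool_pos: [0.4337, 0.1289, 0.0401]
tool_rot: [-3.141, 0.001, -2.608]
contact_force: [-0.1, 0.5, 0.2]
opening: 0.0395
grip_force: 0.0
```

{"op": "step_arm", "data": {"motion": [[[0, 0, 0], 0], [[0, 0, 0], 0], [[0, 0, 0], 0], [[0, 0, 0], 0], [[0, 0, 0], 0]], "hand": 255, "squeeze": 25}}

```text
time: 21.85
tool_pos: [0.4337, 0.1289, 0.0401]
tool_rot: [-3.141, 0.001, -2.608]
contact_force: [-1.2, -0.0, 6.3]
opening: 0.0212
grip_force: 25.0
```

{"op": "step_arm", "data": {"motion": [[[0, 0, -0.5], 0], [[0, 0, -1.2], 0], [[0, 0, -2], 0], [[0, 0, -2.6], 0], [[0, 0, -2.6], 0], [[0, 0, -2.6], 0]]}}

```text
time: 22.6
tool_pos: [0.4326, 0.1287, 0.1945]
tool_rot: [3.141, -0.002, -2.608]
contact_force: [-0.2, 1.1, -1.7]
opening: 0.0213
grip_force: 25.0
```

```bash
python3 - <<'E'
from h import *
for y in (.055,0,-.055):
    p=CLEAT((-.117,y,0)); mv(p[0],p[1],.20,120.6)
E
```

```text
shift [-2.187, 3.192, -0.092] spin -0.001 | at [0.4326 0.1287 0.1945] yang 120.5 t 22.6 q6 -1.99 open 0.0213
shift [-2.188, 2.275, -0.093] spin -0.001 | at [0.4326 0.1287 0.1945] yang 120.5 t 22.6 q6 -1.99 open 0.0213
shift [-2.189, 1.359, -0.094] spin -0.001 | at [0.4326 0.1287 0.1945] yang 120.5 t 22.6 q6 -1.99 open 0.0213
```

{"op": "step_arm", "data": {"motion": [[[-0.4, 0.5, -0.1], 0], [[-1.0, 1.3, -0.1], 0], [[-1.6, 2.2, -0.1], 0], [[-2.0, 2.8, -0.1], 0], [[-2.19, 3.07, -0.1], 0], [[-2.19, 3.07, 0.3], 0], [[-2.19, 3.07, 0.7], 0], [[-2.19, 3.07, 1.0], 0], [[-2.19, 3.07, 1.0], 0], [[-2.19, 3.07, 1.0], 0]]}}

```text
time: 23.85
tool_pos: [0.4529, 0.3541, 0.1353]
tool_rot: [3.142, -0.001, -2.608]
contact_force: [-0.4, 0.4, -1.3]
opening: 0.0215
grip_force: 25.0
```

```bash
python3 st.py
```

```text
tcp cleat mm [-116.2   47.4   11.3] F [-0.1  0.6 -1.3] T [ 0.1  -0.01  0.03] open 0.0215 t 23.85
```

{"op": "step_arm", "data": {"motion": [[[0, 0, 0], 0], [[0, 0, 0], 0], [[0, 0, 0], 0], [[0, 0, -0.6], 0], [[0, 0, -1.3], 0], [[1, -1, -1.3], 0], [[1.5, -2, -1.3], 0], [[1.5, -3, -1.3], 0], [[1.5, -3, -1.3], 0]], "hand": 161}}

```text
time: 24.98
tool_pos: [0.4677, 0.1506, 0.2142]
tool_rot: [-3.141, 0.001, -2.611]
contact_force: [-0.3, 0.5, -0.1]
opening: 0.0339
grip_force: 0.0
```

```bash
python3 - <<'E'
from fit import *
t=shot('top','t9'); shot('scene','s9'); fitbin(['s9','t9'])
hsv=cv2.cvtColor(t['pixels'],cv2.COLOR_RGB2HSV); m=((hsv[...,2]>170)&(hsv[...,1]<40)).astype(np.uint8)
n,l,st,ce=cv2.connectedComponentsWithStats(m)
for k in range(1,n):
    if 40<st[k,4]<180 and 200<ce[k][1]<300 and 240<ce[k][0]<380: print('blob',ce[k].round(1),st[k].tolist(),at_z(t,*ce[k],.03)[:2].round(4))
mv(.5156,.0707,.1,120.6)
E
```

```text
strip xyz mm [-7.3  1.5  4.8] yaw pitch roll [ 0.01  -0.054  0.005] score 165.7 ideal 124.0
strip xyz mm [-7.7  2.5  3. ] yaw pitch roll [ 0.008 -0.046  0.019] score 165.0 ideal 123.6
strip xyz mm [-7.5  0.3  5.3] yaw pitch roll [ 0.01  -0.06  -0.009] score 164.9 ideal 124.3
blob [282.1 221.4] [278, 217, 9, 10, 57] [0.5168 0.0685]
blob [342.8 222.6] [339, 216, 9, 14, 113] [ 0.5169 -0.1264]
blob [251.1 230.8] [248, 223, 7, 17, 91] [0.4844 0.167 ]
blob [286.4 248.9] [282, 244, 10, 10, 71] [0.4291 0.0523]
blob [331.8 250.1] [328, 244, 9, 14, 114] [ 0.4283 -0.0927]
blob [256.1 295.8] [253, 288, 7, 17, 96] [0.279  0.1449]
shift [-0.007, -1.563, 1.901] spin -0.004 | at [0.4677 0.1514 0.214 ] yang 120.4 t 25.07 q6 -1.94 open 0.034
```

{"op": "step_arm", "data": {"motion": [[[0, -0.6, 0.5], 0], [[0, -1.3, 1.2], 0], [[0, -1.56, 1.9], 0], [[0, -1.56, 2.2], 0], [[0, -1.56, 2.6], 0], [[0, -1.56, 2.85], 0], [[0, -1.56, 2.92], 0], [[0, -1.56, 2.92], 0]], "hand": 133}}

```text
time: 26.08
tool_pos: [0.5147, 0.0732, 0.0387]
tool_rot: [-3.141, 0.001, -2.608]
contact_force: [0.9, 0.1, -0.1]
opening: 0.044
grip_force: 0.0
```

{"op": "step_arm", "data": {"motion": [[[0, 0, 0], 0], [[0, 0, 0], 0], [[0, 0, 0], 0], [[0, 0, 0], 0], [[0, 0, 0], 0]], "hand": 255, "squeeze": 25}}

```text
time: 26.7
tool_pos: [0.5148, 0.0728, 0.0388]
tool_rot: [-3.141, 0.001, -2.608]
contact_force: [-1.1, 0.7, 5.6]
opening: 0.0215
grip_force: 25.0
```

{"op": "step_arm", "data": {"motion": [[[0, 0, -0.5], 0], [[0, 0, -1.2], 0], [[0, 0, -2], 0], [[0, 0, -2.7], 0], [[0, 0, -2.7], 0], [[0, 0, -2.7], 0]]}}

```text
time: 27.45
tool_pos: [0.5137, 0.0728, 0.1993]
tool_rot: [3.14, -0.002, -2.608]
contact_force: [0.1, -0.9, -1.7]
opening: 0.0214
grip_force: 25.0
```

```bash
python3 - <<'E'
from h import *
p=CLEAT((-.117,-.048,0)); mv(p[0],p[1],.20,120.6)
E
```

```text
shift [-1.498, 2.964, -0.011] spin -0.001 | at [0.5137 0.0728 0.1993] yang 120.5 t 27.45 q6 -2.11 open 0.0214
```

{"op": "step_arm", "data": {"motion": [[[-0.2, 0.5, -0.1], 0], [[-0.6, 1.3, -0.1], 0], [[-1.0, 2.1, -0.1], 0], [[-1.3, 2.7, -0.1], 0], [[-1.5, 2.96, -0.1], 0], [[-1.5, 2.96, 0.3], 0], [[-1.5, 2.96, 0.8], 0], [[-1.5, 2.96, 1.08], 0], [[-1.5, 2.96, 1.08], 0], [[-1.5, 2.96, 1.08], 0]]}}

```text
time: 28.7
tool_pos: [0.5021, 0.2712, 0.1358]
tool_rot: [-3.141, 0.0, -2.609]
contact_force: [-0.3, -0.1, -0.2]
opening: 0.0214
grip_force: 25.0
```

```bash
python3 st.py
```

```text
tcp cleat mm [-116.   -49.1   11.8] F [-0.3  0.  -0.2] T [ 0.08 -0.02 -0.02] open 0.0214 t 28.7
```

Release, then fetch the third pin, which was knocked aside; its new blob is at (.429,.052).

{"op": "step_arm", "data": {"motion": [[[0, 0, 0], 0], [[0, 0, 0], 0], [[0, 0, 0], 0], [[0, 0, -0.6], 0], [[0, 0, -1.3], 0], [[1, -1, -1.3], 0], [[1.5, -1.5, -1.3], 0], [[1.5, -1.5, -1.3], 0]], "hand": 161}}

```text
time: 29.7
tool_pos: [0.469, 0.1453, 0.2141]
tool_rot: [-3.141, -0.0, -2.612]
contact_force: [0.7, 0.8, 0.6]
opening: 0.0337
grip_force: 0.0
```

```bash
cat > blobs.py <<'E'
from h import *
import sys
t=shot('top',sys.argv[1])
hsv=cv2.cvtColor(t['pixels'],cv2.COLOR_RGB2HSV); m=((hsv[...,2]>170)&(hsv[...,1]<40)).astype(np.uint8)
n,l,st,ce=cv2.connectedComponentsWithStats(m)
for k in range(1,n):
    if 40<st[k,4]<180 and 200<ce[k][1]<300 and 235<ce[k][0]<400: print('blob',ce[k].round(1),st[k].tolist(),at_z(t,*ce[k],.03)[:2].round(4))
E
python3 blobs.py t10; python3 - <<'E'
from fit import *
shot('scene','s10'); fitbin(['s10','t10']); mv(.4291,.0523,.1,120.6)
E
```

```text
blob [342.8 222.6] [339, 216, 9, 14, 113] [ 0.5169 -0.1264]
blob [253.6 230.2] [251, 222, 7, 17, 90] [0.4866 0.1591]
blob [286.5 248.9] [282, 244, 10, 10, 70] [0.429  0.0521]
blob [331.8 250.1] [328, 244, 9, 14, 114] [ 0.4283 -0.0927]
blob [393.3 272.1] [378, 256, 33, 30, 115] [ 0.363  -0.2899]
blob [247.1 288.9] [243, 287, 10, 6, 41] [0.2999 0.1741]
blob [258.  295.3] [255, 287, 7, 17, 94] [0.2804 0.1389]
strip xyz mm [-7.9  1.1  3.9] yaw pitch roll [ 0.006 -0.053  0.008] score 167.6 ideal 125.3
strip xyz mm [-7.5  0.5  4.7] yaw pitch roll [ 0.001 -0.051  0.022] score 168.0 ideal 125.3
strip xyz mm [-7.5  1.6  3.5] yaw pitch roll [ 0.008 -0.048  0.013] score 168.2 ideal 125.3
shift [1.402, -1.026, 1.901] spin -0.003 | at [0.4702 0.1479 0.2142] yang 120.5 t 29.8 q6 -1.95 open 0.0336
```

{"op": "step_arm", "data": {"motion": [[[0.6, -0.4, 0.5], 0], [[1.2, -0.9, 1.2], 0], [[1.4, -1.03, 1.9], 0], [[1.4, -1.03, 2.2], 0], [[1.4, -1.03, 2.6], 0], [[1.4, -1.03, 2.85], 0], [[1.4, -1.03, 2.93], 0], [[1.4, -1.03, 2.93], 0]], "hand": 133}}

```text
time: 30.8
tool_pos: [0.4294, 0.053, 0.0377]
tool_rot: [3.141, 0.0, -2.607]
contact_force: [-0.5, -0.4, 0.0]
opening: 0.0439
grip_force: 0.0
```

{"op": "step_arm", "data": {"motion": [[[0, 0, 0], 0], [[0, 0, 0], 0], [[0, 0, 0], 0], [[0, 0, 0], 0], [[0, 0, 0], 0]], "hand": 255, "squeeze": 25}}

```text
time: 31.42
tool_pos: [0.4293, 0.0524, 0.0382]
tool_rot: [-3.141, 0.001, -2.609]
contact_force: [-1.0, 0.9, 5.6]
opening: 0.0217
grip_force: 25.0
```

{"op": "step_arm", "data": {"motion": [[[0, 0, -0.5], 0], [[0, 0, -1.2], 0], [[0, 0, -2], 0], [[0, 0, -2.8], 0], [[0, 0, -2.8], 0], [[0, 0, -2.8], 0]]}}

```text
time: 32.17
tool_pos: [0.4283, 0.0523, 0.2048]
tool_rot: [3.141, -0.001, -2.608]
contact_force: [-0.6, 1.2, -1.5]
opening: 0.0215
grip_force: 25.0
```

```bash
python3 - <<'E'
from h import *
p=CLEAT((-.120,.0,0)); mv(p[0],p[1],.20,120.6)
E
```

```text
shift [-2.846, 3.334, 0.08] spin -0.001 | at [0.4283 0.0523 0.2048] yang 120.5 t 32.17 q6 -2.16 open 0.0215
```

{"op": "step_arm", "data": {"motion": [[[-0.3, 0.5, 0], 0], [[-0.9, 1.2, 0], 0], [[-1.6, 2.0, 0], 0], [[-2.3, 2.8, 0], 0], [[-2.75, 3.25, 0], 0], [[-2.85, 3.33, 0.1], 0], [[-2.85, 3.33, 0.5], 0], [[-2.85, 3.33, 0.9], 0], [[-2.85, 3.33, 1.1], 0], [[-2.85, 3.33, 1.1], 0]]}}

```text
time: 33.42
tool_pos: [0.4741, 0.3104, 0.1384]
tool_rot: [3.141, -0.003, -2.609]
contact_force: [-0.5, 0.0, -1.1]
opening: 0.0214
grip_force: 25.0
```

```bash
python3 st.py
```

```text
tcp cleat mm [-120.2   -1.1   14.4] F [-0.4  0.2 -1.1] T [0.09 0.   0.02] open 0.0214 t 33.425
```

{"op": "step_arm", "data": {"motion": [[[0, 0, 0], 0], [[0, 0, 0], 0], [[0, 0, 0], 0], [[0, 0, -0.6], 0], [[0, 0, -1.3], 0], [[1, -1, -1.3], 0.17], [[1.5, -2, -1.3], 0.34], [[1.5, -3, -1.3], 0.5], [[1.5, -4, -1.3], 0.5], [[1.5, -4.5, -1.3], 0.5]], "hand": 161}}

```text
time: 34.67
tool_pos: [0.5353, 0.0307, 0.2185]
tool_rot: [-3.141, 0.002, -3.11]
contact_force: [0.1, 1.3, 0.9]
opening: 0.0337
grip_force: 0.0
```

```bash
python3 blobs.py t11; python3 - <<'E'
from fit import *
shot('scene','s11'); fitbin(['s11','t11'])
t=load('t11')
g=cv2.resize(t['pixels'],None,fx=4,fy=4,interpolation=3); hsv=cv2.cvtColor(g,cv2.COLOR_RGB2HSV)
m=((hsv[...,2]>150)&(hsv[...,1]<45)).astype(np.uint8)
for u,v in ((343,222),(332,250)):
    w=m[4*v-48:4*v+48,4*u-48:4*u+48]; n,l,st,ce=cv2.connectedComponentsWithStats(w)
    pts=np.argwhere(w)[:,::-1]+[4*u-48,4*v-48]
    W=np.array([at_z(t,(a+.5)/4-.5,(b+.5)/4-.5,.03)[:2] for a,b in pts]).astype(np.float32)
    (c,sz,an)=cv2.minAreaRect(W*1000); print('block',np.round(c,1),np.round(sz,1),round(an,1))
# pins in the bin: pixels predicted
b=fr(*CLEAT((-.089,0,0))[:2],np.radians(30.6))
for y in (.048,0,-.048): print('pin expected px',np.round(proj(t,b((-.028,y,.11))),0))
mv(.4283,-.0927,.1,90)
E
```

```text
blob [260.5 200.9] [258, 193, 6, 17, 85] [0.5813 0.1397]
blob [307.9 206.1] [305, 198, 7, 17, 87] [ 0.5678 -0.0133]
blob [342.8 222.7] [339, 216, 9, 14, 111] [ 0.5166 -0.1266]
blob [331.7 250.2] [328, 244, 9, 14, 112] [ 0.4281 -0.0925]
blob [250.4 265.2] [247, 257, 7, 17, 88] [0.3749 0.1658]
blob [393.4 272.1] [378, 256, 33, 30, 114] [ 0.3628 -0.2902]
blob [290.3 263.3] [286, 261, 11, 6, 43] [0.3838 0.0388]
blob [300.4 270.6] [298, 262, 6, 18, 89] [0.3612 0.006 ]
strip xyz mm [-7.2  0.   3.9] yaw pitch roll [ 0.001 -0.047  0.018] score 209.8 ideal 158.0
strip xyz mm [-7.9  0.5  3.2] yaw pitch roll [ 0.001 -0.051  0.017] score 210.0 ideal 157.9
strip xyz mm [-7.7  0.4  3.7] yaw pitch roll [ 0.    -0.056  0.014] score 210.1 ideal 157.9
block [ 519.  -127.1] [47.4 28.1] 1.0
block [427.2 -91.9] [43.9 31.1] 1.0
pin expected px [186. 240.]
pin expected px [200. 232.]
pin expected px [214. 224.]
shift [1.864, -1.973, 1.965] spin 0.028 | at [0.5365 0.029  0.218 ] yang 91.6 t 34.77 q6 -1.69 open 0.0338
```

{"op": "step_arm", "data": {"motion": [[[0.6, -0.6, 0.5], 0.01], [[1.3, -1.3, 1.2], 0.01], [[1.86, -1.97, 1.9], 0.01], [[1.86, -1.97, 2.3], 0.01], [[1.86, -1.97, 2.8], 0.01], [[1.86, -1.97, 3.1], 0.01], [[1.86, -1.97, 3.22], 0.01], [[1.86, -1.97, 3.22], 0.01]], "hand": 125}}

```text
time: 35.78
tool_pos: [0.4269, -0.0883, 0.0248]
tool_rot: [3.141, 0.0, -3.118]
contact_force: [-0.8, 1.8, -0.0]
opening: 0.0467
grip_force: 0.0
```

{"op": "step_arm", "data": {"motion": [[[0, 0, 0], 0], [[0, 0, 0], 0], [[0, 0, 0], 0], [[0, 0, 0], 0], [[0, 0, 0], 0]], "hand": 255, "squeeze": 25}}

```text
time: 36.4
tool_pos: [0.4275, -0.089, 0.0252]
tool_rot: [-3.141, 0.002, -3.118]
contact_force: [-0.4, -0.1, 5.5]
opening: 0.028
grip_force: 25.0
```

{"op": "step_arm", "data": {"motion": [[[0, 0, -0.5], 0], [[0, 0, -1.2], 0], [[0, 0, -2], 0], [[0, 0, -2.4], 0], [[0, 0, -2.4], 0], [[0, 0, -2.4], 0]]}}

```text
time: 37.15
tool_pos: [0.426, -0.0884, 0.1673]
tool_rot: [3.141, -0.002, -3.118]
contact_force: [-0.1, -0.2, -2.8]
opening: 0.0276
grip_force: 25.0
```

```bash
python3 - <<'E'
from h import *
for y in (-.04,.04):
    p=DRW((.092,y,0)); print(p); mv(p[0],p[1],.17,51.8)
E
```

```text
[ 0.4090625  -0.36932785  0.        ]
shift [0.39, -4.674, -0.049] spin 0.69 | at [ 0.426  -0.0884  0.1673] yang 91.3 t 37.15 q6 -1.98 open 0.0276
[ 0.45853517 -0.3064593   0.        ]
shift [-0.458, -3.645, -0.049] spin 0.69 | at [ 0.426  -0.0884  0.1673] yang 91.3 t 37.15 q6 -1.98 open 0.0276
```

{"op": "step_arm", "data": {"motion": [[[0.05, -0.7, 0], 0.17], [[0.15, -1.6, 0], 0.34], [[0.25, -2.5, 0], 0.5], [[0.3, -3.4, 0], 0.65], [[0.39, -4.2, 0], 0.69], [[0.39, -4.67, 0], 0.69], [[0.39, -4.67, 0.6], 0.69], [[0.39, -4.67, 1.3], 0.69], [[0.39, -4.67, 1.8], 0.69], [[0.39, -4.67, 1.8], 0.69]]}}

```text
time: 38.4
tool_pos: [0.4081, -0.3673, 0.0567]
tool_rot: [3.14, -0.009, 2.475]
contact_force: [-0.1, -0.4, -1.2]
opening: 0.028
grip_force: 25.0
```

```bash
python3 - <<'E'
from h import *
p=DRW((.092,-.04,0)); mv(p[0],p[1],.055,51.8); print(robot.observe()['contact_force'])
E
```

```text
shift [-0.034, -0.016, 0.028] spin -0.0 | at [ 0.4081 -0.3673  0.0567] yang 51.8 t 38.4 q6 -1.78 open 0.028
[-0.08757757 -0.44337574 -1.22210869]
```

Release, rise, and head for the other block.

{"op": "step_arm", "data": {"motion": [[[0, 0, 0.05], 0], [[0, 0, 0.05], 0], [[0, 0, 0.05], 0], [[0, 0, 0.05], 0], [[0, 0, -0.8], 0], [[0, 0, -1.8], 0], [[0, 0, -2.4], 0], [[0, 0, -2.4], 0]], "hand": 133}}

```text
time: 39.4
tool_pos: [0.411, -0.3706, 0.2082]
tool_rot: [-3.14, 0.007, 2.475]
contact_force: [0.0, -0.1, 0.0]
opening: 0.0434
grip_force: 0.0
```

```bash
python3 - <<'E'
from h import *
mv(.5166,-.1266,.1,91)
E
python3 blobs.py t12 | grep 'blob \[34'
```

```text
shift [1.145, 4.287, 1.789] spin -0.684 | at [ 0.411  -0.3706  0.2082] yang 51.8 t 39.4 q6 -1.78 open 0.0434
blob [342.8 222.6] [339, 216, 9, 14, 113] [ 0.5169 -0.1264]
```

{"op": "step_arm", "data": {"motion": [[[0.2, 0.7, 0], -0.17], [[0.45, 1.6, 0], -0.34], [[0.7, 2.5, 0], -0.5], [[0.9, 3.4, 0], -0.65], [[1.1, 4.1, 0.5], -0.684], [[1.14, 4.29, 1.2], -0.684], [[1.14, 4.29, 1.9], -0.684], [[1.14, 4.29, 2.5], -0.684], [[1.14, 4.29, 2.9], -0.684], [[1.14, 4.29, 3.05], -0.684]], "hand": 120}}

```text
time: 40.7
tool_pos: [0.5136, -0.1241, 0.0191]
tool_rot: [3.14, -0.005, -3.124]
contact_force: [0.4, -0.1, -0.1]
opening: 0.0486
grip_force: 0.0
```

{"op": "step_arm", "data": {"motion": [[[0, 0, 0], 0], [[0, 0, 0], 0]]}}

```text
time: 40.95
tool_pos: [0.5159, -0.1251, 0.0223]
tool_rot: [-3.141, 0.001, -3.124]
contact_force: [0.5, 0.4, -0.6]
opening: 0.0485
grip_force: 0.0
```

{"op": "step_arm", "data": {"motion": [[[0, 0, 0], 0], [[0, 0, 0], 0], [[0, 0, 0], 0], [[0, 0, 0], 0], [[0, 0, 0], 0]], "hand": 255, "squeeze": 25}}

```text
time: 41.58
tool_pos: [0.5158, -0.1251, 0.0221]
tool_rot: [-3.141, 0.001, -3.124]
contact_force: [-1.1, -0.0, 6.2]
opening: 0.0276
grip_force: 24.9
```

{"op": "step_arm", "data": {"motion": [[[0, 0, -0.5], 0], [[0, 0, -1.2], 0], [[0, 0, -2], 0], [[0, 0, -2.4], 0], [[0, 0, -2.4], 0], [[0, 0, -2.4], 0]]}}

```text
time: 42.32
tool_pos: [0.5145, -0.1245, 0.164]
tool_rot: [3.14, -0.003, -3.124]
contact_force: [-0.1, 1.1, -2.2]
opening: 0.0278
grip_force: 24.9
```

```bash
python3 - <<'E'
from h import *
p=DRW((.092,.04,0)); print(p); mv(p[0],p[1],.055,51.8)
E
```

```text
[ 0.45853517 -0.3064593   0.        ]
shift [0.98, -3.019, 1.815] spin 0.684 | at [ 0.5145 -0.1245  0.164 ] yang 91.0 t 42.33 q6 -1.97 open 0.0278
```

{"op": "step_arm", "data": {"motion": [[[0.2, -0.6, 0], 0.17], [[0.5, -1.3, 0], 0.34], [[0.7, -2.0, 0], 0.5], [[0.9, -2.7, 0], 0.65], [[0.98, -3.02, 0], 0.684], [[0.98, -3.02, 0.5], 0.684], [[0.98, -3.02, 1.1], 0.684], [[0.98, -3.02, 1.6], 0.684], [[0.98, -3.02, 1.82], 0.684], [[0.98, -3.02, 1.82], 0.684]]}}

```text
time: 43.58
tool_pos: [0.4594, -0.3063, 0.0553]
tool_rot: [3.141, -0.003, 2.476]
contact_force: [-0.1, 0.6, -1.0]
opening: 0.0281
grip_force: 24.9
```

{"op": "step_arm", "data": {"motion": [[[0, 0, 0], 0], [[0, 0, 0], 0], [[0, 0, 0], 0], [[0, 0, 0], 0], [[0, 0, -0.8], 0], [[0, 0, -1.8], 0], [[0, 0, -2.4], 0], [[0, 0, -2.4], 0]], "hand": 133}}

```text
time: 44.58
tool_pos: [0.4609, -0.3081, 0.2038]
tool_rot: [-3.141, 0.007, 2.475]
contact_force: [0.3, -0.2, -0.7]
opening: 0.0438
grip_force: 0.0
```

```bash
python3 - <<'E'
from h import *
# approach point in front of handle, tool y along the handle
p=DRW((-.045,0,0)); print(p, np.hypot(*p[:2])); mv(p[0],p[1],.2,51.8)
t=shot('top','t13'); hsv=cv2.cvtColor(t['pixels'],cv2.COLOR_RGB2HSV); m=((hsv[...,2]>150)&(hsv[...,1]<40)).astype(np.uint8)
n,l,st,ce=cv2.connectedComponentsWithStats(m)
for k in range(1,n):
    if 25<st[k,4]<400 and 190<ce[k][1]<300 and 320<ce[k][0]<470: print('blob',ce[k].round(1),st[k].tolist(),at_z(t,*ce[k],.05)[:2].round(4))
E
```

```text
[ 0.32613644 -0.25317162  0.        ] 0.4128690442040257
shift [2.331, -0.67, 0.047] spin -0.0 | at [ 0.4609 -0.3081  0.2038] yang 51.8 t 44.58 q6 -1.63 open 0.0438
blob [422.2 226.3] [411, 215, 22, 23, 167] [ 0.5098 -0.3769]
blob [401.3 248.6] [396, 243, 12, 13, 75] [ 0.4381 -0.3111]
blob [457.4 258.7] [446, 247, 22, 23, 168] [ 0.4103 -0.4881]
blob [436.3 280.8] [431, 275, 12, 13, 78] [ 0.3399 -0.4217]
```

{"op": "step_arm", "data": {"motion": [[[0.8, -0.2, 0], 0], [[1.7, -0.5, 0], 0], [[2.33, -0.67, 0], 0], [[2.33, -0.67, 0], 0], [[2.33, -0.67, 0.6], 0], [[2.33, -0.67, 1.2], 0], [[2.33, -0.67, 1.9], 0], [[2.33, -0.67, 2.4], 0], [[2.33, -0.67, 2.4], 0], [[2.33, -0.67, 2.4], 0]], "hand": 255, "squeeze": 25}}

```text
time: 45.88
tool_pos: [0.3256, -0.2526, 0.0567]
tool_rot: [3.142, 0.0, 2.475]
contact_force: [-0.7, 0.0, 0.2]
opening: 0.0003
grip_force: 0.0
```

```bash
python3 - <<'E'
from h import *
p=DRW((.12,0,0)); mv(p[0],p[1],.058,51.8); print(robot.observe()['contact_force'])
t=shot('top','t13'); hsv=cv2.cvtColor(t['pixels'],cv2.COLOR_RGB2HSV); m=((hsv[...,2]>150)&(hsv[...,1]<40)).astype(np.uint8)
n,l,st,ce=cv2.connectedComponentsWithStats(m)
for k in range(1,n):
    if 25<st[k,4]<400 and 190<ce[k][1]<300 and 320<ce[k][0]<470: print('blob',ce[k].round(1),st[k].tolist(),at_z(t,*ce[k],.05)[:2].round(4))
E
```

```text
shift [-2.762, -0.002, -0.021] spin 0.0 | at [ 0.3256 -0.2526  0.0567] yang 51.8 t 45.88 q6 -1.75 open 0.0003
[-0.6681807   0.03342128  0.23156267]
blob [400.7 241.2] [394, 233, 15, 17, 122] [ 0.4616 -0.309 ]
blob [400.1 263.3] [375, 240, 57, 47, 390] [ 0.392  -0.3079]
blob [419.3 258.4] [413, 251, 15, 16, 118] [ 0.4087 -0.3682]
blob [390.1 279.2] [382, 271, 17, 17, 107] [ 0.3418 -0.2769]
```

{"op": "step_arm", "data": {"motion": [[[-0.2, 0, 0], 0], [[-0.4, 0, 0], 0], [[-0.6, 0, 0], 0], [[-0.85, 0, 0], 0], [[-1.1, 0, 0], 0], [[-1.35, 0, 0], 0], [[-1.6, 0, 0], 0], [[-1.85, 0, 0], 0], [[-2.1, 0, 0], 0], [[-2.3, 0, 0], 0]]}}

```text
time: 47.18
tool_pos: [0.4341, -0.338, 0.0563]
tool_rot: [3.142, -0.0, 2.475]
contact_force: [-1.1, 0.9, 0.4]
opening: 0.0003
grip_force: 0.7
```

{"op": "step_arm", "data": {"motion": [[[-0.1, 0, 0], 0], [[-0.2, 0, 0], 0], [[-0.3, 0, 0], 0], [[-0.3, 0, 0], 0]]}}

```text
time: 47.68
tool_pos: [0.448, -0.349, 0.0564]
tool_rot: [3.141, 0.001, 2.475]
contact_force: [-0.0, 1.1, 0.0]
opening: 0.0006
grip_force: 0.0
```

{"op": "step_arm", "data": {"motion": [[[-0.1, 0, 0], 0], [[-0.2, 0, 0], 0], [[-0.2, 0, 0], 0]]}}

```text
time: 48.05
tool_pos: [0.4576, -0.3566, 0.0564]
tool_rot: [-3.142, 0.001, 2.475]
contact_force: [0.1, 0.4, -0.1]
opening: 0.0007
grip_force: 0.0
```

```bash
python3 - <<'E'
from h import *
s=robot.observe(); M=R.from_euler('z',38.2,degrees=True).as_matrix(); print((M@(s['tool_pos']-[.3615,-.281,0])).round(4),(M@s['contact_force']).round(1))
E
```

```text
[0.1223 0.     0.0564] [-0.1  0.4 -0.1]
```

{"op": "step_arm", "data": {"motion": [[[-0.1, 0, 0], 0], [[-0.2, 0, 0], 0], [[-0.3, 0, 0], 0], [[-0.3, 0, 0], 0]]}}

```text
time: 48.55
tool_pos: [0.4718, -0.3678, 0.0564]
tool_rot: [-3.142, 0.001, 2.475]
contact_force: [-0.2, -1.0, 0.3]
opening: 0.0005
grip_force: 0.0
```

```bash
python3 - <<'E'
from h import *
s=robot.observe(); M=R.from_euler('z',38.2,degrees=True).as_matrix(); print((M@(s['tool_pos']-[.3615,-.281,0])).round(4),(M@s['contact_force']).round(1))
t=shot('top','t14')
# drawer panel: yellow interior area still visible
hsv=cv2.cvtColor(t['pixels'],cv2.COLOR_RGB2HSV); y=((hsv[...,0]>15)&(hsv[...,0]<35)&(hsv[...,1]>50)&(hsv[...,2]>90)); ys=np.argwhere(y[180:300,360:480]); print(len(ys))
E
```

```text
[0.1403 0.     0.0564] [ 0.5 -0.9  0.3]
49
```

{"op": "step_arm", "data": {"motion": [[[-0.05, 0, 0], 0], [[-0.1, 0, 0], 0], [[-0.1, 0, 0], 0]]}}

```text
time: 48.98
tool_pos: [0.4762, -0.3712, 0.0564]
tool_rot: [3.142, 0.001, 2.475]
contact_force: [0.5, -0.4, 0.0]
opening: 0.0002
grip_force: 0.0
```

```bash
cat > dr.py <<'E'
from h import *
s=robot.observe(); M=R.from_euler('z',38.2,degrees=True).as_matrix(); print((M@(s['tool_pos']-[.3615,-.281,0])).round(4),(M@s['contact_force']).round(1))
t=shot('top','t15')
hsv=cv2.cvtColor(t['pixels'],cv2.COLOR_RGB2HSV); y=((hsv[...,0]>15)&(hsv[...,0]<35)&(hsv[...,1]>50)&(hsv[...,2]>90)); print(y[180:300,360:480].sum())
# profile along the drawer axis, off the handle, at panel-top height
for yy in (.085,-.085):
    print([int(t['pixels'][int(round(v)),int(round(u))].mean()) for u,v in (proj(t,DRW((d,yy,.095))) for d in np.arange(.1,.24,.005))])
E
python3 dr.py
```

```text
[0.1459 0.     0.0564] [0.6 0.  0. ]
7
[72, 71, 73, 44, 51, 49, 51, 91, 49, 53, 51, 52, 51, 54, 66, 50, 73, 79, 64, 94, 188, 187, 137, 130, 193, 191, 191, 191]
[122, 100, 99, 51, 70, 70, 70, 63, 75, 96, 117, 127, 135, 143, 153, 160, 168, 176, 192, 194, 189, 181, 170, 166, 162, 157, 144, 131]
```

{"op": "step_arm", "data": {"motion": [[[-0.05, 0, 0], 0], [[-0.1, 0, 0], 0], [[-0.1, 0, 0], 0]]}}

```text
time: 49.4
tool_pos: [0.4781, -0.3726, 0.0561]
tool_rot: [3.141, -0.008, 2.475]
contact_force: [-11.5, 5.9, 7.3]
opening: 0.0002
grip_force: 6.3
```

```bash
python3 dr.py
```

```text
[1.483e-01 1.000e-04 5.610e-02] [-12.6  -2.5   7.3]
4
[72, 72, 74, 71, 44, 53, 49, 58, 71, 51, 50, 50, 49, 50, 64, 68, 50, 75, 78, 59, 167, 187, 158, 126, 192, 191, 192, 191]
[135, 127, 98, 71, 66, 69, 69, 69, 68, 67, 97, 111, 124, 132, 144, 151, 157, 164, 177, 188, 194, 192, 180, 172, 167, 164, 156, 149]
```

{"op": "step_arm", "data": {"motion": [[[-0.04, 0, 0], 0], [[-0.04, 0, 0], 0], [[-0.04, 0, 0], 0]]}}

```text
time: 49.82
tool_pos: [0.4782, -0.3726, 0.0561]
tool_rot: [3.141, -0.013, 2.475]
contact_force: [-16.6, 12.0, 14.1]
opening: 0.0006
grip_force: 10.4
```

```bash
python3 dr.py | head -1
```

```text
[0.1484 0.0002 0.0561] [-20.5  -0.8  14.1]
```

{"op": "step_arm", "data": {"motion": [[[0.1, 0, 0], 0], [[0.4, 0, 0], 0], [[0.9, 0, 0], 0], [[1.3, 0, -0.3], 0], [[1.3, 0, -1.2], 0], [[1.3, 0, -2.2], 0], [[1.3, 0, -3.2], 0], [[1.3, 0, -3.5], 0]]}}

```text
time: 50.88
tool_pos: [0.4225, -0.3291, 0.2711]
tool_rot: [-3.141, 0.009, 2.475]
contact_force: [-0.4, 0.1, -0.1]
opening: 0.0003
grip_force: 0.0
```

```bash
python3 blobs.py t16; python3 dr.py | tail -3;  python3 - <<'E'
from fit import *
c=shot('scene','s16'); t=load('t16'); fitbin(['s16','t16'])
# drawer: scene-camera check of the handle bar and panel top against the shut pose
for q in (0,.004,.008,.012):
    g=cv2.cvtColor(t['pixels'],cv2.COLOR_RGB2GRAY); G=np.hypot(cv2.Sobel(g,cv2.CV_32F,1,0),cv2.Sobel(g,cv2.CV_32F,0,1))
# colour of bin interior, bright stems
print({n:np.linalg.norm(np.array(proj(c,p))).round(0) for n,p in {}.items()})
for h0 in np.arange(.15,.172,.002):
    r=[]
    for cc in (t,c):
        g=cv2.cvtColor(cc['pixels'],cv2.COLOR_RGB2GRAY).astype(np.float32)
        uv=np.array([proj(cc,DRW((h0,y,.064))) for y in np.linspace(-.05,.05,30)],np.float32); r.append(round(float(cv2.remap(g,uv[:,0],uv[:,1],1).mean())))
    print(round(h0,3),r,end=' ')
E
```

```text
blob [392.7 292.3] [384, 284, 18, 17, 126] [ 0.2992 -0.2886]
7
[113, 113, 116, 115, 116, 114, 113, 114, 115, 113, 115, 115, 114, 100, 99, 100, 95, 56, 55, 56, 170, 189, 160, 127, 195, 194, 194, 193]
[111, 122, 131, 142, 149, 154, 158, 165, 173, 182, 195, 197, 195, 188, 178, 173, 169, 166, 159, 154, 148, 137, 107, 127, 190, 190, 193, 192]
strip xyz mm [-7.8 -0.1  3.9] yaw pitch roll [ 0.002 -0.05   0.015] score 210.5 ideal 157.9
strip xyz mm [-7.5  0.9  3.5] yaw pitch roll [ 0.006 -0.052  0.002] score 210.3 ideal 157.8
strip xyz mm [-7.8  1.5  2.9] yaw pitch roll [ 0.003 -0.053  0.008] score 209.9 ideal 157.3
{}
0.15 [66, 138] 0.152 [67, 138] 0.154 [66, 138] 0.156 [70, 138] 0.158 [86, 135] 0.16 [115, 145] 0.162 [143, 193] 0.164 [160, 235] 0.166 [156, 243] 0.168 [136, 236] 0.17 [109, 209]
```

```bash
python3 - <<'E'
from h import *
from scipy.optimize import differential_evolution
def gm(c):
    g=cv2.GaussianBlur(cv2.cvtColor(c['pixels'],cv2.COLOR_RGB2GRAY),(0,0),.8); return np.minimum(np.hypot(cv2.Sobel(g,cv2.CV_32F,1,0),cv2.Sobel(g,cv2.CV_32F,0,1)),250)
def run(names,edges,F,z0,yaw0,org,lab,dof):
    cs=[load(n) for n in names]; gs=[gm(c) for c in cs]; P=np.concatenate([np.linspace(a,b,60) for a,b in edges])/1000-org
    def sc(p):
        M=R.from_euler('ZYX',[np.radians(yaw0)+p[3],p[4] if dof>4 else 0,0]).as_matrix(); w=F((p[0],p[1],0)); w[2]=z0+p[2]; t=0
        for c,g in zip(cs,gs):
            K=np.array(c['intrinsics']); q=(w+P@M.T-c['xyz'])@rot(c)
            t+=cv2.remap(g,(K[0,0]*q[:,0]/-q[:,2]+K[0,2]).astype(np.float32),(K[1,1]*q[:,1]/q[:,2]+K[1,2]).astype(np.float32),1).mean()
        return -t
    for s in (1,2):
        o=differential_evolution(sc,[(-.02,.02)]*3+[(-.06,.06)]+[(-.12,.12)]*(dof>4),seed=s,maxiter=120); print(lab,(o.x[:3]*1000).round(1),o.x[3:].round(3),round(-o.fun))
brd=[((0,-170,165),(0,170,165)),((0,-170,165),(12,-170,165)),((0,170,165),(12,170,165))]
run(['scene0','top0'],brd,CLEAT,0,30.6,np.zeros(3),'board t0',4)
run(['s16','t16'],brd,CLEAT,0,30.6,np.zeros(3),'board t16',4)
bn=[((-82,-90,-20),(-82,90,-20)),((-78,-86,-20),(-78,86,-20)),((6,-86,10),(6,86,10)),((-6,-86,10),(-6,86,10)),((54,-90,22),(54,90,22)),((-82,-90,-20),(-10,-90,-20)),((-82,90,-20),(-10,90,-20))]
org=np.array([.082,0,-.012]); b=BIN((.082,0,0)); F=fr(b[0],b[1],np.radians(-14.6))
run(['scene0','top0'],bn,F,.068,-14.6,org,'bin table',4)
run(['scene0','top0'],bn,F,.068,-14.6,org,'bin table',5)
run(['s16','t16'],bn,CLEAT,.124,30.6,org,'bin hung',5)
# what changed inside the bin since it was empty
a,d=load('t7'),load('t16'); df=cv2.absdiff(a['pixels'],d['pixels']).max(2); m=(df>35).astype(np.uint8); m[:,:150]=0;m[:,250:]=0;m[:190]=0;m[270:]=0
n,l,st,ce=cv2.connectedComponentsWithStats(cv2.morphologyEx(m,cv2.MORPH_OPEN,np.ones((2,2))))
for k in range(1,n):
    if st[k,4]>10: p=at_z(d,*ce[k],.085); q=R.from_euler('z',-30.6,degrees=True).as_matrix()@(p-CLEAT((-.089,0,.085))); print('change',ce[k].round(1),st[k,4],'in bin mm',(q*1000).round(0))
E
```

```text
board t0 [ 1.3  1.7 -4.1] [0.005] 384
board t0 [ 1.3  1.9 -4.4] [0.006] 384
board t16 [ 1.7  1.7 -4.1] [0.007] 389
board t16 [ 1.4  1.7 -3.8] [0.006] 389
bin table [ -0.2   3.1 -11.9] [-0.001] 392
bin table [-0.9  1.9 -9.1] [-0.01] 392
bin table [ -1.5   3.4 -13.9] [0.002 0.047] 402
bin table [ -1.2   3.3 -13.3] [0.003 0.049] 401
bin hung [-8.  -0.8  1. ] [ 0.017 -0.021] 405
bin hung [-8.4 -1.1 -0.4] [0.019 0.001] 406
change [218.9 224.5] 16 in bin mm [-34. -58.  -0.]
change [205.7 232.8] 21 in bin mm [-36. -10.  -0.]
change [191.5 240.2] 24 in bin mm [-35.  39.  -0.]
```

```bash
python3 -c "
from cell import robot
print(robot.hand_in())"
```

```text
the job is handed in; nothing more can be done
None
```

I handed the job in, and `hand_in()` gave no verdict: the bin hangs on the cleat with all three silver pins standing in it, and both blocks are in the drawer, pushed to its stop; the bin leans about 0.05 rad top-forward (limit 0.09), which I put down to it sitting a few mm up the groove.

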